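# Nest the forming-tool set in its kit drawer and shut it

## Task

Put the loose forming tools away in the open kit drawer, where they fit only nested in this order: first all the steel bars that are there, flat and crosswise on the drawer floor, in a close row, then the bridge standing over them close to the back board, then the elbow standing between the bridge and the front panel with its arm reaching back over the bridge, and last the step-shaped cover plate lying squarely on the bridge behind the elbow's arm, with its lip over that arm. Then push the drawer fully home until it clicks in and stays shut, and leave the jar and the rubber puck where they are.

Things in the scene. Friction and masses are not known exactly. Their poses are not given: they have to be found in the camera images.
- drawer_in (a point): centre of the kit drawer's inner floor, 16 mm above the bench; moves with the drawer. x runs to the drawer's back (closing direction), y across, z up. Inside: x from -89 mm (front panel) to +89 mm (back board), 60 mm wide between side walls 12 mm high over the floor, 6 mm thick. Front panel 64 mm, back board 54 mm above the floor (8 mm thick). A low-sided plywood drawer with a white front.
- cabinet: the fixed low white bench-top cabinet that the drawer slides into: 150 mm wide, 245 mm deep, 106 mm high. Origin at bench height in the middle of its open front face; x points to its back. The drawer shuts only if nothing in it stands higher than 80 mm above the drawer's floor.
- drawer_front (a point): middle of the outer face of the drawer's front panel, 45 mm above the bench. Same axes as drawer_in and 101 mm in front of it; the panel is pushed along +x. Panel 150 mm wide, 12 mm thick, from 6 to 80 mm above the bench, no projecting handle, only a flat dark pull mark near the top.
- drawer (a joint): how far the drawer is open, m: 0 = fully home against its stop, at most 0.192. Friction about 2.5 N. Over about the last 15 mm it rides over a spring catch (about 5 N more), which then keeps it seated at 0.
- bridge_c (a point): aluminium bridge, an upside-down U, 130 x 54 x 42 mm (x, y, z): a leg 13 mm thick at each x end, a top plate 14 mm thick; the space under it is 104 mm long, 28 mm high, open to both y sides. The point is the middle of its outline, 21 mm above its underside (in the empty space, 7 mm below the plate). It stands on its legs, z up; both ends are alike.
- elbow_c (a point): aluminium elbow: a foot 38 x 54 x 56 mm (x, y, z) with an arm that juts 40 mm to +x from the top of the foot (arm 54 mm wide, 12 mm thick, its underside 44 mm above the foot's underside). The point is the centre of the foot, 28 mm above its underside. It stands on its foot, z up.
- cover_c (a point): aluminium step-shaped cover plate, 54 mm wide (y), 28 mm high. Riser 28 mm high, x from -7 to +7 mm; from its foot a lower plate 12 mm thick runs to x = +84; from its top a lip 12 mm thick runs to x = -49, underside 16 mm above that of the lower plate. The point is the riser's centre, 14 mm above the underside; it lies on the lower plate, z up; centre of mass 12 mm to +x.
- jar_o (a point): a closed glass jar, 70 mm across, 90 mm high, not part of the job; the point is the centre of its underside.
- puck_o (a point): a black rubber bench puck, 80 mm across, 22 mm high, not part of the job; the point is the centre of its underside.
- bar1_c (a point): a plain square steel bar, 23 x 54 x 23 mm (x, y, z), with three small dimple marks on one long face; two to four of these four equal bars are there at a start. The point is its centre, 11.5 mm above the face it lies on; y runs along its 54 mm length. It starts with the dimples (z) up, but in the drawer any long face may be down.
- bar2_c (a point): a plain square steel bar, 23 x 54 x 23 mm (x, y, z), with three small dimple marks on one long face; two to four of these four equal bars are there at a start. The point is its centre, 11.5 mm above the face it lies on; y runs along its 54 mm length. It starts with the dimples (z) up, but in the drawer any long face may be down.
- bar3_c (a point): a plain square steel bar, 23 x 54 x 23 mm (x, y, z), with three small dimple marks on one long face; two to four of these four equal bars are there at a start. The point is its centre, 11.5 mm above the face it lies on; y runs along its 54 mm length. It starts with the dimples (z) up, but in the drawer any long face may be down.
- bar4_c (a point): a plain square steel bar, 23 x 54 x 23 mm (x, y, z), with three small dimple marks on one long face; two to four of these four equal bars are there at a start. The point is its centre, 11.5 mm above the face it lies on; y runs along its 54 mm length. It starts with the dimples (z) up, but in the drawer any long face may be down.
Things that resemble listed ones, but are neither listed nor needed, are in the scene too. Leave any brown or purple look-alike of the part that bears cover_c alone.

How it is judged:
By the outcome, as a careful person would: the job done as asked, in the order asked, and still so for the second after the job is handed in, with the robot touching nothing.
Of bar1, bar2, bar3, bar4 only 2 to 4 are there at a start; the rules pass over those that are not, and their reading is None.
At some moment in a run one of bar1, bar2, bar3, bar4, bridge may be knocked a few centimetres aside while the robot is not near it.
It also fails if it takes over 210 s, if anything falls off the work surface, if the arm or the gripper's body presses on something with over 40 N, if the wrist force passes 120 N, or if a joint passes its speed limit or range.

## Robot

A 6-joint arm with a two-finger parallel gripper is mounted at the origin on the work surface. World frame = base frame: x ahead of the robot, y to its left, z up, the work surface at z = 0. Lengths are in m, angles in rad, forces in N, time in s.
With the tool pointing down it reaches from about 0.225 to 0.875 m from the base axis. Payload 3.4 kg.
Tool frame: the origin (TCP) lies at the very end of the fingers, on their centre line; the grasp point (between the pads) lies 19 mm behind it (manip.grasp_offset is the distance from the TCP to the grasp point, in m); x points along the fingers, y is the direction in which the jaws open and shut, and the axes are right-handed (so a half turn about x gives the same grasp; the last joint's range is limited). The gripper opens to 85 mm and grips with 20 to 120 N. Pads are 22 mm wide; open, the fingers measure 114 mm over their backs; the gripper's body (76 mm by 85 mm) begins 54 mm behind the grasp point. The pads swing forward as they close: fully open they stand 13 mm farther back than shut.
Start: joints at [-1.462, 0.276, 1.505, -0, 1.361, -0.121], TCP at [0.131, -0.56, 0.231] pointing down, gripper open.
Joint ranges: [-2.89, 2.89], [-0.75, 2.08], [0.22, 2.7], [-1.18, 4.32], [0.11, 2.71], [-2.7, 2.7]. Speed limits (rad/s): [2.57, 2.57, 3.14, 3.14, 3.14, 3.14].

## Interface

Orientations are given as a unit quaternion [w, x, y, z].
In Python, from rig import manip gives the robot as it stands.
- The arm moves only by the tool step_arm, never from a script. Its argument "increments" is a list of rows, each an object with "grip": the opening, from 0 (shut) to 1 (fully open); "delta_pos": the shift along the world's x, y, z in m, a list of three; "twist": the turn about the world's z in degrees. A call has 1 to 10 rows; each row shifts and turns the commanded pose from where the row before left it; what a row does not reach is not made up. A row lasts 1/12 s, in which the tool goes at most 41.7 mm and 7.16 degrees, less where a joint would pass 70% of its speed; a pose out of reach is approached as far as the arm can. A call with a gripper value outside its range is refused whole. The fingers move at their own pace and stop on an object; "force" is the grip in N (left out, the last holds). Time passes only in rows, so rows that do not move let the fingers close. It gives the time, the measured TCP pose, the force and the opening at its end, in the units of the state.
- manip.get_state(): the state, without advancing time (a new reading comes with each control period).
- manip.get_image(name): name is "scene" or "top"; returns a dict with "img" (400x640x3 uint8, red, green, blue), "fx", "fy", "cx", "cy" (pixels), "rvec" (rotation vector, rad) and "tvec" (3), from world to camera coordinates, as OpenCV has them. Camera axes: x right, y down, z forward; pixel columns grow to the right and rows downward; lengths in m; the calibration is good to about 2 mm. A picture is of the moment at which its call begins. There is no depth.
- manip.sign_off(): hands the job in, once; it reports no verdict.
The state is a dict: "clock": time; "qpos": joint angles; "qd": joint speeds; "effort": joint torques, N m; "position": TCP position; "ee_rot": TCP orientation; "contact_force": force on the tool from outside, world axes, zero at the start; "moment": the same for the moment, N m; "width": finger opening in m.
Only numpy, scipy, OpenCV 4.12 (cv2) and the standard library are available. Lean on these libraries where they do the work, as an engineer would, in place of code of your own. Each camera call takes 0.05 s, during which the arm holds its last target. There are 200 camera calls.

## Working session

There is one attempt and no reset: what is moved stays moved. The work goes in short steps, Python scripts to look and compute and a tool call to move; the robot and the scene stay as the last step left them, time stands still between calls to the robot, and variables do not carry over. Pictures are saved under pics/ and viewed, about 12 in all and at most 16, crops included, and the job is handed in when it is done.

Besides the shell and the picture viewer there is one more tool, called after ">>>" as name(argument=value, ...) on one line, values as JSON. step_arm: Moves the arm, as the interface text tells. Its arguments: {"type":"object","properties":{"increments":{"type":"array"},"force":{"type":"number"}},"required":["increments"]}

```bash
ls; mkdir -p pics
cat > h.py <<'E'
import numpy as np, cv2
from rig import manip
def grab(n,f=None):
    d=manip.get_image(n)
    if f: cv2.imwrite('pics/'+f,cv2.cvtColor(d['img'],cv2.COLOR_RGB2BGR))
    return d
def ray(d,uv,z):
    R=cv2.Rodrigues(np.array(d['rvec'],float))[0]; t=np.array(d['tvec'],float).ravel()
    uv=np.atleast_2d(np.array(uv,float)); o=-R.T@t
    v=np.c_[(uv[:,0]-d['cx'])/d['fx'],(uv[:,1]-d['cy'])/d['fy'],np.ones(len(uv))]@R
    return o+v*((z-o[2])/v[:,2])[:,None]
def proj(d,P):
    R=cv2.Rodrigues(np.array(d['rvec'],float))[0]; t=np.array(d['tvec'],float).ravel()
    c=np.atleast_2d(P)@R.T+t
    return np.c_[c[:,0]/c[:,2]*d['fx']+d['cx'],c[:,1]/c[:,2]*d['fy']+d['cy']]
E
python3 - <<'E'
from h import *
import pickle
for n in('top','scene'):
    d=grab(n,n+'0.png'); pickle.dump(d,open(n+'0.pkl','wb'))
    R=cv2.Rodrigues(np.array(d['rvec'],float))[0]; print(n,d['fx'],-R.T@np.array(d['tvec']).ravel(),R[2])
print(manip.get_state())
E
```

```text
pics
top 369.27938539179524 [0.39302119 0.05286706 1.07464582] [ 0.11661471 -0.02540359 -0.99285229]
scene 485.1244317656989 [ 1.24009678 -0.67403093  0.88668987] [-0.55150476  0.55049205 -0.62673838]
{'clock': 0.1, 'qpos': array([-1.46202942e+00,  2.76550925e-01,  1.50600997e+00,  4.61432021e-06,
        1.36070898e+00, -1.20969021e-01]), 'qd': array([-0.00135375, -0.00219095, -0.00295267,  0.00159534, -0.00059263,
       -0.00074165]), 'effort': array([ 1.20177174e-03, -4.17699730e+01, -2.46406174e+01, -1.75725481e-04,
        5.78701045e-03,  4.63313707e-07]), 'position': array([ 0.13090119, -0.55941565,  0.23051392]), 'ee_rot': array([ 0.08045208,  0.7024519 ,  0.08163801, -0.70244147]), 'contact_force': array([ 0.00704716,  0.7248682 , -0.49965178]), 'moment': array([ 0.02974055, -0.02367459, -0.00048209]), 'width': 0.08519984588757352}
```

View pics/top0.png

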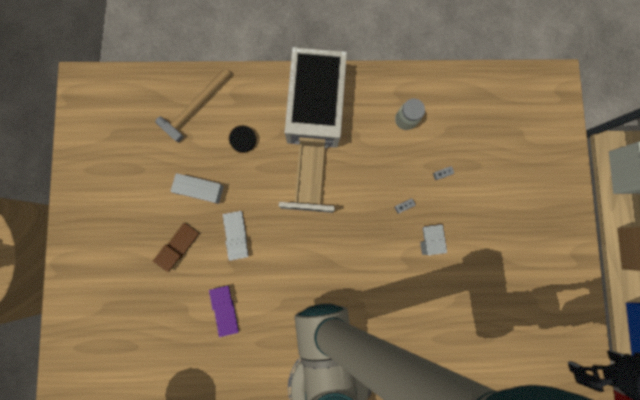

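View pics/scene0.png

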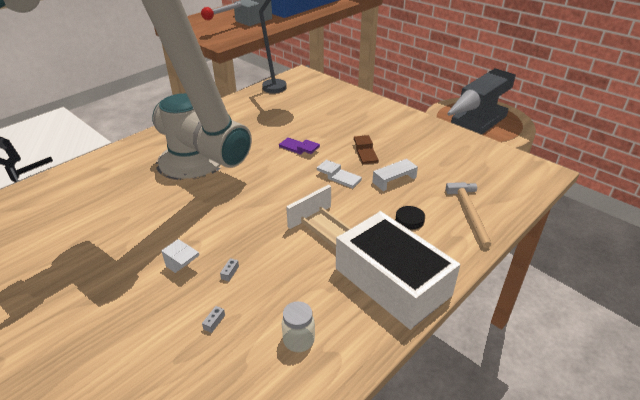

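The top view shows two bars at (444,173) and (404,207), and the elbow at (434,240). The bridge is at (197,188), the grey cover at (235,236) and the open drawer at (311,175). The brown (177,246) and purple (223,310) plates are cover look-alikes, so I'll leave them alone. The grey step-shaped plate is the cover. I'll confirm with an enlarged crop and measure.

Run:
```python
from h import *
import pickle
d=pickle.load(open('top0.pkl','rb')); s=pickle.load(open('scene0.pkl','rb'))
bgr=lambda i:cv2.cvtColor(i,cv2.COLOR_RGB2BGR)
def crop(i,x0,y0,x1,y1,k): return cv2.resize(bgr(i)[y0:y1,x0:x1],None,fx=k,fy=k,interpolation=cv2.INTER_CUBIC)
C=np.zeros((600,800,3),np.uint8)
for im,o in((crop(d['img'],160,165,260,265,3),(0,0)),(crop(d['img'],385,160,465,260,3),(0,300)),(crop(d['img'],270,130,350,220,3.3),(0,540)),
 (crop(s['img'],300,150,430,225,3),(300,0)),(crop(s['img'],150,190,345,335,2),(300,400))):
    h,w=im.shape[:2]; h=min(h,600-o[0]); w=min(w,800-o[1]); C[o[0]:o[0]+h,o[1]:o[1]+w]=im[:h,:w]
cv2.imwrite('pics/c1.png',C)
for n,D in(('top',d),('scene',s)):
    hsv=cv2.cvtColor(D['img'],cv2.COLOR_RGB2HSV)
    m=((hsv[...,1]<60)&(hsv[...,2]>60)).astype(np.uint8)
    for c in cv2.findContours(m,0,2)[0]:
        if 40<cv2.contourArea(c)<4000:
            r=cv2.minAreaRect(c); print(n,np.round(r[0]),np.round(r[1]),round(r[2]), np.round(ray(D,r[0],.03)[0,:2],3), np.round(ray(D,cv2.boxPoints(r),.03)[:,:2],3).tolist())
```

```text
top [ 20. 357.] [84. 40.] 90 [0.107 0.823] [[0.218, 0.884], [0.215, 0.778], [-0.0, 0.763], [0.003, 0.867]]
top [432. 240.] [29. 25.] 82 [ 0.4   -0.301] [[0.437, -0.261], [0.446, -0.333], [0.363, -0.34], [0.355, -0.269]]
top [235. 235.] [48. 21.] 83 [0.421 0.256] [[0.485, 0.295], [0.491, 0.236], [0.358, 0.218], [0.352, 0.277]]
top [306. 206.] [55.  7.] 4 [0.5   0.054] [[0.498, 0.133], [0.517, 0.132], [0.502, -0.025], [0.483, -0.023]]
top [405. 205.] [ 8. 20.] 63 [ 0.499 -0.227] [[0.496, -0.196], [0.521, -0.248], [0.501, -0.257], [0.477, -0.205]]
top [197. 188.] [50. 20.] 13 [0.558 0.365] [[0.547, 0.44], [0.604, 0.429], [0.569, 0.29], [0.512, 0.302]]
top [443. 173.] [ 8. 20.] 69 [ 0.592 -0.343] [[0.594, -0.312], [0.613, -0.367], [0.591, -0.374], [0.572, -0.319]]
top [624. 167.] [52. 30.] 90 [ 0.603 -0.88 ] [[0.682, -0.844], [0.681, -0.935], [0.525, -0.916], [0.526, -0.826]]
top [599. 244.] [213.   3.] 84 [ 0.379 -0.782] [[0.691, -0.778], [0.692, -0.786], [0.088, -0.786], [0.087, -0.778]]
top [625. 124.] [11. 28.] 90 [ 0.731 -0.898] [[0.749, -0.857], [0.748, -0.943], [0.714, -0.939], [0
[... 1136 characters left out ...]
5, 0.246]]
scene [338. 174.] [45. 18.] 30 [0.44  0.238] [[0.375, 0.201], [0.334, 0.283], [0.504, 0.275], [0.535, 0.197]]
scene [  4. 153.] [ 9. 12.] 0 [-0.438 -0.428] [[-0.41, -0.451], [-0.488, -0.425], [-0.466, -0.404], [-0.389, -0.431]]
scene [276.  84.] [10. 18.] 90 [-0.17   0.535] [[-0.233, 0.542], [-0.178, 0.593], [-0.109, 0.528], [-0.162, 0.479]]
scene [278.  70.] [20. 13.] 23 [-0.271  0.636] [[-0.292, 0.588], [-0.371, 0.687], [-0.249, 0.683], [-0.178, 0.588]]
scene [250.  69.] [32. 40.] 72 [-0.363  0.557] [[-0.517, 0.548], [-0.506, 0.761], [-0.219, 0.567], [-0.241, 0.386]]
scene [267.  10.] [ 8. 19.] 0 [-0.915  1.142] [[-0.809, 1.02], [-1.066, 1.244], [-1.031, 1.276], [-0.777, 1.049]]
```

View pics/c1.png

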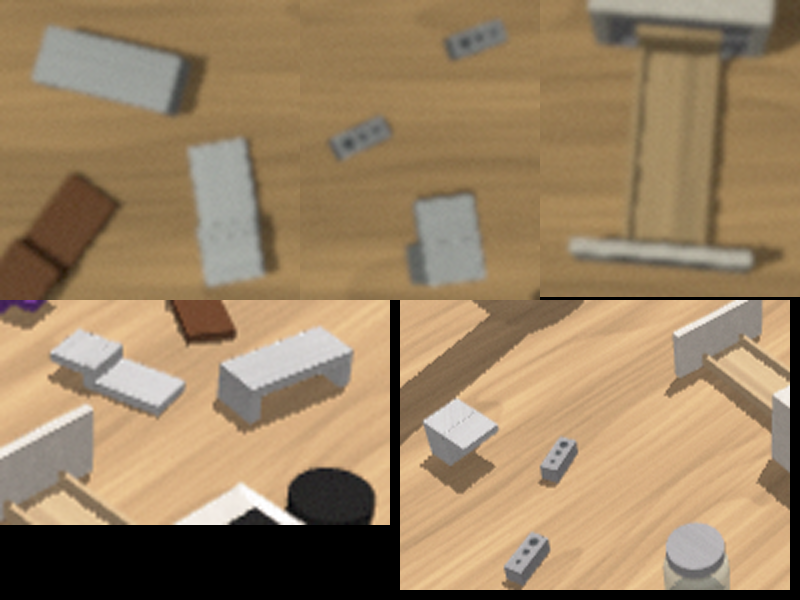

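Confirmed by the crop: the grey step plate has its lip on the -x side, the elbow's arm points to about +x, and there are two dimpled bars. Next I measure the drawer and bars.

```bash
cat >> h.py <<'E'
def mask(D,roi,vmin=60,smax=60):
    hsv=cv2.cvtColor(D['img'],cv2.COLOR_RGB2HSV)
    m=((hsv[...,1]<smax)&(hsv[...,2]>vmin)).astype(np.uint8)
    o=np.zeros_like(m); x0,y0,x1,y1=roi; o[y0:y1,x0:x1]=m[y0:y1,x0:x1]
    return o
def big(m): return max(cv2.findContours(m,0,cv2.CHAIN_APPROX_NONE)[0],key=cv2.contourArea)
def blob(D,roi,zc,**k):
    c=big(mask(D,roi,**k)); M=cv2.moments(c); P=ray(D,c[:,0],zc)[:,:2].astype(np.float32)
    r=cv2.minAreaRect(P); b=cv2.boxPoints(r); e=max([b[1]-b[0],b[2]-b[1]],key=np.linalg.norm)
    return ray(D,[M['m10']/M['m00'],M['m01']/M['m00']],zc)[0,:2].round(4), np.round(r[1],3), round(float(np.degrees(np.arctan2(e[1],e[0]))%180),1)
E
python3 - <<'E'
from h import *
import pickle
d=pickle.load(open('top0.pkl','rb')); s=pickle.load(open('scene0.pkl','rb'))
print('barA',blob(d,(390,190,420,220),.0115),blob(s,(210,250,245,290),.0115))
print('barB',blob(d,(430,160,460,185),.0115),blob(s,(195,300,230,340),.0115))
print('bridge',blob(d,(165,165,230,210),.021),blob(s,(365,155,425,195),.021))
print('cover',blob(d,(215,205,255,270),.014),blob(s,(310,155,365,195),.014))
print('elbow',blob(d,(415,215,455,265),.04),blob(s,(155,235,205,275),.04))
print('jar/puck', blob(d,(390,95,430,130),.045))
# panel: bright mask top face upper edge
g=d['img'].astype(int).mean(2)
print('panel cols'); 
for u in (284,300,308,316,330): print(u,g[198:216,u].astype(int))
print('cab rows')
for v in (60,90,120): print(v,g[v,284:296].astype(int),g[v,336:354].astype(int))
print('drawer rows')
for v in (150,165,180,195): print(v,g[v,292:334].astype(int))
E
```

```text
barA (array([ 0.5002, -0.2309]), array([0.022, 0.058]), 115.3) (array([ 0.5002, -0.2311]), array([0.034, 0.073]), 115.4)
barB (array([ 0.5958, -0.3504]), array([0.024, 0.06 ]), 109.6) (array([ 0.595 , -0.3497]), array([0.035, 0.066]), 109.5)
bridge (array([0.5588, 0.3679]), array([0.143, 0.059]), 75.9) (array([0.5508, 0.3707]), array([0.17, 0.1 ]), 75.4)
cover (array([0.4219, 0.2588]), array([0.135, 0.06 ]), 7.4) (array([0.4252, 0.2565]), array([0.08 , 0.166]), 177.2)
elbow (array([ 0.3987, -0.3005]), array([0.082, 0.071]), 5.6) (array([ 0.3942, -0.3023]), array([0.09 , 0.083]), 6.3)
jar/puck (array([ 0.7651, -0.2501]), array([0.066, 0.1  ]), 144.9)
panel cols
284 [132 128 126 137 151 163 170 160 138 109 107 112 120 120 121 121 115 112]
300 [132 133 133 126 114 120 147 165 169 150 113  93 107 113 120 119 117 114]
308 [134 137 137 127 109 114 143 166 172 165 127  91  92 110 117 119 116 116]
316 [126 126 126 125 117 104 116 151 172 173 160 122  90  98 112 117 116 114]
330 [128 126 126 126 125 116  96 109 143 166 171 166 136 108 104 110 111 113]
cab rows
60 [107 106 101 102 100 103 117 
[... 365 characters left out ...]
 [124 123 125 125 125 122 125 129 119 106 108 123 135 135 139 135 134 133
 135 134 136 133 125 119 119 122 128 130 129 129 128 114  92  77  77  93
 109 111 117 116 116 115]
165 [119 118 119 115 117 123 127 115  99 105 126 134 132 134 136 133 135 133
 134 133 128 124 120 121 122 127 131 127 126 125 117  90  78  88 101 117
 123 122 121 120 118 120]
180 [121 121 123 124 125 125 111 100 114 129 134 133 137 134 135 135 136 136
 133 130 124 122 121 125 127 128 124 126 126 112  84  74  89 103 115 119
 122 121 119 120 121 118]
195 [129 130 130 128 121 107 108 127 132 134 131 135 132 133 134 137 139 134
 131 125 123 124 124 122 125 125 127 124 106  86  81  97 118 130 134 133
 134 134 134 135 132 132]
```

Run:
```python
from h import *
import pickle
d=pickle.load(open('top0.pkl','rb'))
L=ray(d,[(290.8,60),(288.2,90),(284.9,120)],.106);Rr=ray(d,[(345.5,60),(343.3,90),(341.1,120)],.106)
print(L[:,:2].round(4).tolist(),Rr[:,:2].round(4).tolist())
for P in(L,Rr): print(np.degrees(np.arctan2(P[0,1]-P[2,1],P[0,0]-P[2,0])))
g=d['img'].astype(float).mean(2)
pts=[]
for u in range(284,334,3):
    col=g[196:216,u]; i=int(col.argmax()); j=i
    lo=col[max(0,i-5):i].min(); h=(lo+col[i])/2
    while col[j]>h:j-=1
    pts.append((u,196+j+(h-col[j])/(col[j+1]-col[j])))
P=ray(d,pts,.08)[:,:2]; k=np.polyfit(P[:,1],P[:,0],1); r=P[:,0]-np.polyval(k,P[:,1])
print('panel inner x=',k, 'yaw',np.degrees(np.arctan(-k[0])),r.round(4))
for v in(203,204,205,206,207,208,209): print(v,g[v,275:287].astype(int),g[v,328:342].astype(int))
print(ray(d,[(278.5,204),(336,209)],.08))
```

```text
[[0.899, 0.092], [0.8126, 0.0999], [0.7279, 0.1095]] [[0.8983, -0.0594], [0.8116, -0.0511], [0.7266, -0.0429]]
-5.8246229437406365
-5.479354689177572
panel inner x= [0.09561529 0.49625541] yaw -5.461748886603764 [ 0.0009 -0.0004 -0.0001  0.0001  0.0001 -0.0005 -0.0004 -0.0001  0.0004
 -0.0005 -0.0002  0.0001  0.0008 -0.     -0.0005 -0.0001  0.0005]
203 [120 123 127 135 154 165 165 167 172 163 161 163] [116 117 116 115 116 116 116 120 113 115 118 121 123 125]
204 [117 122 124 138 160 171 172 173 167 170 169 170] [100 100  96 100  97  96 101 104 103  98 105 110 115 114]
205 [118 119 124 138 156 165 163 162 161 160 163 167] [116 109 109 112 108 100  90  87  84  80  84  92  95  96]
206 [118 122 124 130 137 137 137 137 134 138 143 151] [146 145 143 143 138 127  93  80  77  79  76  78  77  77]
207 [120 118 120 121 121 117 110 107 107 109 117 122] [167 165 166 167 163 144 107  82  75  74  77  72  73  79]
208 [115 117 119 120 115 111 105 101 105 107 105 108] [168 174 171 175 169 153 115  79  74  75  75  79  80  89]
209 [119 120 121 120 120 115 113 109 111 112 113 110] [165 162 166 164 164 147 108  82  78  82  91  92  97 105]
[[ 0.50235667  0.12988269  0.08      ]
 [ 0.48650415 -0.02547532  0.08      ]]
```

Estimated drawer frame: origin ≈ (0.590, 0.046), yaw ≈ -5.6°. I'm moving above bar A.

>>> step_arm(increments=[{"grip": 1, "delta_pos": [0.031, 0.027, 0], "twist": 1.2}, {"grip": 1, "delta_pos": [0.031, 0.027, 0], "twist": 1.2}, {"grip": 1, "delta_pos": [0.031, 0.027, 0], "twist": 1.2}, {"grip": 1, "delta_pos": [0.031, 0.027, 0], "twist": 1.2}, {"grip": 1, "delta_pos": [0.031, 0.027, 0], "twist": 1.2}, {"grip": 1, "delta_pos": [0.031, 0.027, 0], "twist": 1.2}, {"grip": 1, "delta_pos": [0.031, 0.027, 0], "twist": 1.2}, {"grip": 1, "delta_pos": [0.031, 0.027, 0], "twist": 1.2}, {"grip": 1, "delta_pos": [0.031, 0.027, 0], "twist": 1.2}, {"grip": 1, "delta_pos": [0.031, 0.027, 0], "twist": 1.2}], force=40)

```text
clock: 0.93
position: [0.442, -0.2881, 0.2311]
ee_rot: [-0.154, -0.69, -0.154, 0.69]
contact_force: [0.9, -0.9, 0.5]
width: 0.0852
```

>>> step_arm(increments=[{"grip": 1, "delta_pos": [0.03, 0.03, -0.001], "twist": 0}, {"grip": 1, "delta_pos": [0.029, 0.028, 0], "twist": 0}, {"grip": 1, "delta_pos": [0, 0, -0.04], "twist": 0}, {"grip": 1, "delta_pos": [0, 0, -0.04], "twist": 0}, {"grip": 1, "delta_pos": [0, 0, -0.04], "twist": 0}, {"grip": 1, "delta_pos": [0, 0, 0], "twist": 0}, {"grip": 1, "delta_pos": [0, 0, 0], "twist": 0}])

```text
clock: 1.52
position: [0.498, -0.2314, 0.1087]
ee_rot: [-0.153, -0.689, -0.156, 0.692]
contact_force: [0.5, -0.2, 0.2]
width: 0.085
```

```bash
cat >> h.py <<'E'
def st():
    s=manip.get_state(); w,x,y,z=s['ee_rot']
    a=np.degrees(np.arctan2(-(2*(x*y-w*z)),1-2*(x*x+z*z))); a=(a+90)%180-90
    print('t',round(s['clock'],2),'pos',np.round(s['position'],4),'jaw',round(a,2),'F',np.round(s['contact_force'],1),'w',round(s['width'],4),'q6',round(s['qpos'][5],2))
E
python3 - <<'E'
from h import *
st(); d=grab('scene','s1.png'); t=grab('top')
p=manip.get_state()['position']; print(proj(d,p),proj(t,p))
u,v=proj(d,p)[0].astype(int)
C=[cv2.resize(cv2.cvtColor(D['img'],4)[v0:v0+130,u0:u0+130],None,fx=3,fy=3) for D,u0,v0 in((d,u-65,v-80),(t,int(proj(t,p)[0,0])-65,int(proj(t,p)[0,1])-65))]
cv2.imwrite('pics/c2.png',np.hstack(C))
E
```

```text
t 1.52 pos [ 0.498  -0.2314  0.1087] jaw 25.18 F [ 0.5 -0.2  0.2] w 0.085 q6 0.57
[[223.06329179 240.1099685 ]] [[415.44532059 201.2906759 ]]
```

View pics/c2.png

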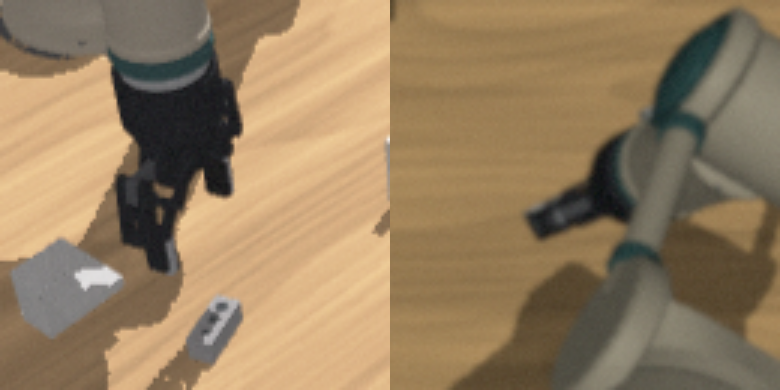

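The fingertips straddle bar A and sit about 8 mm above the TCP when open. I descend and grip it lengthwise, near its top so the fingers clear the side walls.

>>> step_arm(increments=[{"grip": 1, "delta_pos": [0.002, 0, -0.03], "twist": 0.2}, {"grip": 1, "delta_pos": [0, 0, -0.03], "twist": 0}, {"grip": 1, "delta_pos": [0, 0, -0.025], "twist": 0}, {"grip": 1, "delta_pos": [0, 0, -0.015], "twist": 0}, {"grip": 0.5, "delta_pos": [0, 0, 0], "twist": 0}, {"grip": 0.5, "delta_pos": [0, 0, 0], "twist": 0}, {"grip": 0.5, "delta_pos": [0, 0, 0], "twist": 0}, {"grip": 0.5, "delta_pos": [0, 0, 0], "twist": 0}, {"grip": 0.5, "delta_pos": [0, 0, 0], "twist": 0}, {"grip": 0.5, "delta_pos": [0, 0, 0], "twist": 0}])

```text
clock: 2.45
position: [0.5029, -0.2333, 0.0131]
ee_rot: [0.156, 0.691, 0.154, -0.689]
contact_force: [-1.2, 1.8, 7.5]
width: 0.0522
```

>>> step_arm(increments=[{"grip": 0.4, "delta_pos": [0, 0, 0], "twist": 0}, {"grip": 0.4, "delta_pos": [0, 0, 0], "twist": 0}, {"grip": 0.4, "delta_pos": [0, 0, 0.02], "twist": 0}, {"grip": 0.4, "delta_pos": [0, 0, 0.04], "twist": 0}, {"grip": 0.4, "delta_pos": [0, 0, 0.04], "twist": 0}, {"grip": 0.4, "delta_pos": [0, 0, 0.03], "twist": 0}, {"grip": 0.4, "delta_pos": [0, 0, 0], "twist": 0}, {"grip": 0.4, "delta_pos": [0, 0, 0], "twist": 0}])

```text
clock: 3.12
position: [0.5031, -0.2336, 0.1436]
ee_rot: [0.157, 0.692, 0.153, -0.688]
contact_force: [-1.2, 0.4, -3.1]
width: 0.0524
```

```bash
python3 -c "
from h import *
st()"
```

```text
t 3.12 pos [ 0.5031 -0.2336  0.1436] jaw 25.37 F [-1.2  0.4 -3.1] w 0.0524 q6 0.57
```

>>> step_arm(increments=[{"grip": 0.4, "delta_pos": [0.012, 0.0276, 0], "twist": -3.1}, {"grip": 0.4, "delta_pos": [0.012, 0.0276, 0], "twist": -3.1}, {"grip": 0.4, "delta_pos": [0.012, 0.0276, 0], "twist": -3.1}, {"grip": 0.4, "delta_pos": [0.012, 0.0276, 0], "twist": -3.1}, {"grip": 0.4, "delta_pos": [0.012, 0.0276, 0], "twist": -3.1}, {"grip": 0.4, "delta_pos": [0.012, 0.0276, 0], "twist": -3.1}, {"grip": 0.4, "delta_pos": [0.012, 0.0276, 0], "twist": -3.1}, {"grip": 0.4, "delta_pos": [0.012, 0.0276, 0], "twist": -3.1}, {"grip": 0.4, "delta_pos": [0.012, 0.0276, 0], "twist": -3.1}, {"grip": 0.4, "delta_pos": [0.012, 0.0276, 0], "twist": -3.0}])

```text
clock: 3.95
position: [0.6205, 0.0449, 0.1382]
ee_rot: [0.035, -0.705, 0.035, 0.708]
contact_force: [0.5, -0.2, -3.1]
width: 0.0528
```

>>> step_arm(increments=[{"grip": 0.4, "delta_pos": [0, 0, -0.02], "twist": 0}, {"grip": 0.4, "delta_pos": [0, 0, -0.02], "twist": 0}, {"grip": 0.4, "delta_pos": [0, 0, -0.02], "twist": 0}, {"grip": 0.4, "delta_pos": [0, 0, 0], "twist": 0}, {"grip": 0.4, "delta_pos": [0, 0, 0], "twist": 0}])

```text
clock: 4.37
position: [0.6194, 0.0436, 0.0779]
ee_rot: [0.034, -0.704, 0.034, 0.708]
contact_force: [0.4, 0.8, -2.3]
width: 0.0524
```

```bash
cat >> h.py <<'E'
def view(name,P,k=4,w=200,h=150):
    st(); p=np.array(P); C=[]
    out={}
    for n in('scene','top'):
        D=grab(n); u,v=proj(D,p)[0].astype(int); u0=max(0,u-w//2);v0=max(0,v-h//2)
        C.append(cv2.resize(cv2.cvtColor(D['img'],4)[v0:v0+h,u0:u0+w],None,fx=k,fy=k,interpolation=cv2.INTER_CUBIC)); print(n,'origin',u0,v0); out[n]=D
    H=max(c.shape[0] for c in C); C=[cv2.copyMakeBorder(c,0,H-c.shape[0],0,0,0) for c in C]
    cv2.imwrite('pics/'+name,np.hstack(C)); return out
O=np.array([.590,.046,.016]); ex=np.array([.9953,-.0967,0]); ey=np.array([.0967,.9953,0]); ez=np.array([0,0,1.])
def dw(x,y,z): return O+x*ex+y*ey+z*ez
def wd(P): P=np.atleast_2d(P)-O; return np.c_[P@ex,P@ey,P[:,2]]
E
python3 - <<'E'
from h import *
view('c3.png',dw(.02,0,.03),w=130,h=130,k=3); print(wd(manip.get_state()['position']))
E
```

```text
t 4.37 pos [0.6194 0.0436 0.0779] jaw -5.53 F [ 0.4  0.8 -2.3] w 0.0524 q6 1.63
scene origin 271 160
top origin 244 102
[[0.03189561 0.0004361  0.06460202]]
```

View pics/c3.png

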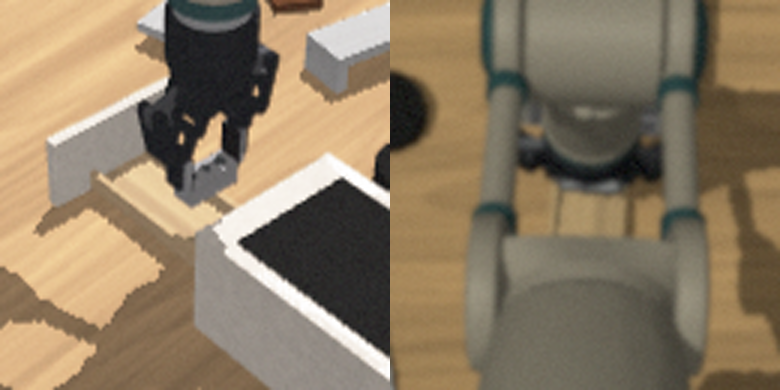

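The bar is held level over the drawer, so I lower it gently.

>>> step_arm(increments=[{"grip": 0.4, "delta_pos": [0, 0, -0.015], "twist": 0}, {"grip": 0.4, "delta_pos": [0, 0, -0.012], "twist": 0}, {"grip": 0.4, "delta_pos": [0, 0, -0.01], "twist": 0}, {"grip": 0.4, "delta_pos": [0, 0, -0.006], "twist": 0}, {"grip": 0.4, "delta_pos": [0, 0, -0.003], "twist": 0}, {"grip": 0.4, "delta_pos": [0, 0, 0], "twist": 0}, {"grip": 0.4, "delta_pos": [0, 0, 0], "twist": 0}])

```text
clock: 5.05
position: [0.6219, 0.0435, 0.0349]
ee_rot: [-0.034, 0.707, -0.034, -0.706]
contact_force: [0.5, -0.3, -2.6]
width: 0.0523
```

Run:
```python
from h import *
st(); print(wd(manip.get_state()['position']))
```

```text
t 5.05 pos [0.6219 0.0435 0.0349] jaw -5.54 F [ 0.5 -0.3 -2.6] w 0.0523 q6 1.63
[[0.03200961 0.00055632 0.0188528 ]]
```

>>> step_arm(increments=[{"grip": 0.4, "delta_pos": [0, 0, -0.004], "twist": 0}, {"grip": 0.4, "delta_pos": [0, 0, 0], "twist": 0}, {"grip": 0.4, "delta_pos": [0, 0, 0], "twist": 0}])

```text
clock: 5.3
position: [0.6214, 0.0436, 0.0305]
ee_rot: [-0.034, 0.706, -0.034, -0.706]
contact_force: [0.5, 0.2, -2.6]
width: 0.0525
```

>>> step_arm(increments=[{"grip": 0.4, "delta_pos": [0, 0, -0.001], "twist": 0}, {"grip": 0.4, "delta_pos": [0, 0, 0], "twist": 0}, {"grip": 0.4, "delta_pos": [0, 0, 0], "twist": 0}])

```text
clock: 5.55
position: [0.6215, 0.0435, 0.0294]
ee_rot: [-0.034, 0.706, -0.034, -0.706]
contact_force: [0.2, -1.4, -2.8]
width: 0.0525
```

>>> step_arm(increments=[{"grip": 0.4, "delta_pos": [0, 0, -0.001], "twist": 0}, {"grip": 0.4, "delta_pos": [0, 0, 0], "twist": 0}, {"grip": 0.4, "delta_pos": [0, 0, 0], "twist": 0}])

```text
clock: 5.8
position: [0.6216, 0.0436, 0.0291]
ee_rot: [-0.034, 0.706, -0.034, -0.706]
contact_force: [-1.0, 0.4, 5.0]
width: 0.0526
```

>>> step_arm(increments=[{"grip": 0.4, "delta_pos": [0, 0, -0.001], "twist": 0}, {"grip": 0.4, "delta_pos": [0, 0, 0], "twist": 0}, {"grip": 0.4, "delta_pos": [0, 0, 0], "twist": 0}])

```text
clock: 6.05
position: [0.6223, 0.0435, 0.0291]
ee_rot: [-0.034, 0.707, -0.034, -0.705]
contact_force: [-1.7, -0.4, 8.8]
width: 0.0526
```

Contact comes at the expected height, so the bar is on the floor. I release it, go up and move over to bar B.

>>> step_arm(increments=[{"grip": 1, "delta_pos": [0, 0, 0.001], "twist": 0}, {"grip": 1, "delta_pos": [0, 0, 0], "twist": 0}, {"grip": 1, "delta_pos": [0, 0, 0], "twist": 0}, {"grip": 1, "delta_pos": [0, 0, 0], "twist": 0}, {"grip": 1, "delta_pos": [0, 0, 0.01], "twist": 0}, {"grip": 1, "delta_pos": [0, 0, 0.03], "twist": 0}, {"grip": 1, "delta_pos": [0, 0, 0.04], "twist": 0}, {"grip": 1, "delta_pos": [0, 0, 0.04], "twist": 0}])

```text
clock: 6.72
position: [0.6205, 0.0435, 0.1491]
ee_rot: [0.034, -0.705, 0.034, 0.707]
contact_force: [1.1, -0.6, 0.0]
width: 0.0854
```

>>> step_arm(increments=[{"grip": 1, "delta_pos": [-0.0026, -0.039, 0], "twist": 2.5}, {"grip": 1, "delta_pos": [-0.0026, -0.039, 0], "twist": 2.5}, {"grip": 1, "delta_pos": [-0.0026, -0.039, 0], "twist": 2.5}, {"grip": 1, "delta_pos": [-0.0026, -0.039, 0], "twist": 2.5}, {"grip": 1, "delta_pos": [-0.0026, -0.039, 0], "twist": 2.5}, {"grip": 1, "delta_pos": [-0.0026, -0.039, 0], "twist": 2.5}, {"grip": 1, "delta_pos": [-0.0026, -0.039, 0], "twist": 2.5}, {"grip": 1, "delta_pos": [-0.0026, -0.039, 0], "twist": 2.5}, {"grip": 1, "delta_pos": [-0.0026, -0.039, 0], "twist": 2.5}, {"grip": 1, "delta_pos": [-0.0026, -0.039, 0], "twist": 2.5}])

```text
clock: 7.55
position: [0.595, -0.3484, 0.149]
ee_rot: [0.12, 0.697, 0.12, -0.697]
contact_force: [0.7, -0.4, 0.9]
width: 0.0854
```

Run:
```python
from h import *
st(); s=grab('scene','s2.png'); t=grab('top','t2.png')
print(blob(s,(195,300,230,340),.0115))
print('bridge',blob(t,(165,165,230,210),.021),blob(s,(365,155,425,195),.021))
cv2.imwrite('pics/c4.png',np.hstack([cv2.resize(cv2.cvtColor(D['img'],4)[b:b+130,a:a+130],None,fx=3,fy=3,interpolation=2) for D,a,b in((s,270,160),(t,245,110))]))
```

```text
t 7.55 pos [ 0.595  -0.3484  0.149 ] jaw 19.58 F [ 0.7 -0.4  0.9] w 0.0854 q6 0.6
(array([ 0.595 , -0.3496]), array([0.035, 0.066]), 109.5)
bridge (array([0.5588, 0.3677]), array([0.143, 0.058]), 75.5) (array([0.5508, 0.3707]), array([0.17, 0.1 ]), 75.4)
```

View pics/c4.png

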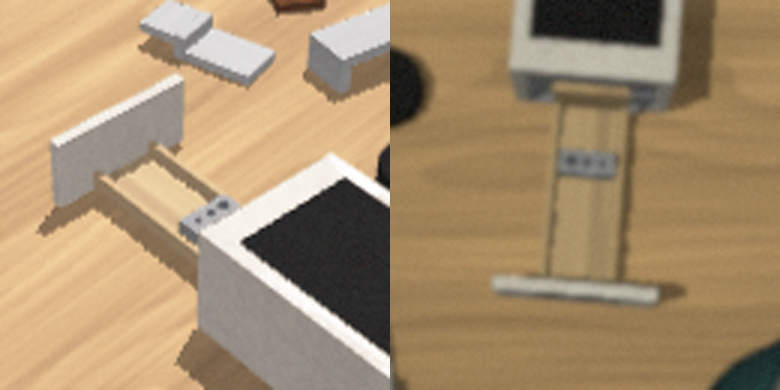

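Bar A lies squarely across the floor. Next I grip bar B.

>>> step_arm(increments=[{"grip": 1, "delta_pos": [0, -0.001, -0.035], "twist": 0}, {"grip": 1, "delta_pos": [0, 0, -0.035], "twist": 0}, {"grip": 1, "delta_pos": [0, 0, -0.03], "twist": 0}, {"grip": 1, "delta_pos": [0, 0, -0.02], "twist": 0}, {"grip": 1, "delta_pos": [0, 0, -0.012], "twist": 0}, {"grip": 1, "delta_pos": [0, 0, 0], "twist": 0}, {"grip": 1, "delta_pos": [0, 0, 0], "twist": 0}])

```text
clock: 8.23
position: [0.5958, -0.3472, 0.0167]
ee_rot: [0.12, 0.697, 0.12, -0.697]
contact_force: [0.4, 0.1, 0.1]
width: 0.0859
```

>>> step_arm(increments=[{"grip": 1, "delta_pos": [0, -0.001, -0.004], "twist": 0}, {"grip": 0.4, "delta_pos": [0, 0, 0], "twist": 0}, {"grip": 0.4, "delta_pos": [0, 0, 0], "twist": 0}, {"grip": 0.4, "delta_pos": [0, 0, 0], "twist": 0}, {"grip": 0.4, "delta_pos": [0, 0, 0], "twist": 0}, {"grip": 0.4, "delta_pos": [0, 0, 0], "twist": 0}, {"grip": 0.4, "delta_pos": [0, 0, 0], "twist": 0}, {"grip": 0.4, "delta_pos": [0, 0, 0], "twist": 0}, {"grip": 0.4, "delta_pos": [0, 0, 0], "twist": 0}])

```text
clock: 8.98
position: [0.596, -0.3487, 0.014]
ee_rot: [0.12, 0.698, 0.119, -0.696]
contact_force: [0.2, 0.9, 5.6]
width: 0.0524
```

>>> step_arm(increments=[{"grip": 0.4, "delta_pos": [0, 0, 0.02], "twist": 0}, {"grip": 0.4, "delta_pos": [0, 0, 0.04], "twist": 0}, {"grip": 0.4, "delta_pos": [0, 0, 0.04], "twist": 0}, {"grip": 0.4, "delta_pos": [0, 0, 0.03], "twist": 0}, {"grip": 0.4, "delta_pos": [0, 0, 0], "twist": 0}])

```text
clock: 9.4
position: [0.599, -0.3511, 0.1505]
ee_rot: [0.123, 0.7, 0.116, -0.693]
contact_force: [0.4, -0.4, -1.5]
width: 0.0523
```

Run:
```python
from h import *
st(); p=manip.get_state()['position']; print(dw(.0088,0,0)-p)
```

```text
t 9.4 pos [ 0.599  -0.3511  0.1505] jaw 19.47 F [ 0.4 -0.4 -1.5] w 0.0523 q6 0.6
[-2.68522522e-04  3.96219085e-01 -1.34462627e-01]
```

>>> step_arm(increments=[{"grip": 0.4, "delta_pos": [0, 0.0396, 0], "twist": -2.5}, {"grip": 0.4, "delta_pos": [0, 0.0396, 0], "twist": -2.5}, {"grip": 0.4, "delta_pos": [0, 0.0396, 0], "twist": -2.5}, {"grip": 0.4, "delta_pos": [0, 0.0396, 0], "twist": -2.5}, {"grip": 0.4, "delta_pos": [0, 0.0396, 0], "twist": -2.5}, {"grip": 0.4, "delta_pos": [0, 0.0396, 0], "twist": -2.5}, {"grip": 0.4, "delta_pos": [0, 0.0396, 0], "twist": -2.5}, {"grip": 0.4, "delta_pos": [0, 0.0396, 0], "twist": -2.5}, {"grip": 0.4, "delta_pos": [0, 0.0396, 0], "twist": -2.5}, {"grip": 0.4, "delta_pos": [0, 0.0396, 0], "twist": -2.5}])

```text
clock: 10.23
position: [0.5944, 0.0493, 0.1414]
ee_rot: [0.035, -0.706, 0.035, 0.707]
contact_force: [0.2, 0.1, -1.6]
width: 0.0527
```

>>> step_arm(increments=[{"grip": 0.4, "delta_pos": [0, 0, -0.03], "twist": 0}, {"grip": 0.4, "delta_pos": [0, 0, -0.03], "twist": 0}, {"grip": 0.4, "delta_pos": [0, 0, -0.02], "twist": 0}, {"grip": 0.4, "delta_pos": [0, 0, 0], "twist": 0}, {"grip": 0.4, "delta_pos": [0, 0, 0], "twist": 0}, {"grip": 0.4, "delta_pos": [0, 0, 0], "twist": 0}])

```text
clock: 10.73
position: [0.5962, 0.0473, 0.063]
ee_rot: [-0.034, 0.707, -0.034, -0.706]
contact_force: [-0.1, 0.2, -1.7]
width: 0.0523
```

Run:
```python
from h import *
st(); p=manip.get_state()['position']; print(dw(.0088,0,0)-p)
```

```text
t 10.73 pos [0.5962 0.0473 0.063 ] jaw -5.55 F [-0.1  0.2 -1.7] w 0.0523 q6 1.63
[ 0.00252209 -0.00215476 -0.0470188 ]
```

>>> step_arm(increments=[{"grip": 0.4, "delta_pos": [0.0005, -0.002, -0.01], "twist": 0}, {"grip": 0.4, "delta_pos": [0, 0, -0.01], "twist": 0}, {"grip": 0.4, "delta_pos": [0, 0, -0.007], "twist": 0}, {"grip": 0.4, "delta_pos": [0, 0, -0.003], "twist": 0}, {"grip": 0.4, "delta_pos": [0, 0, 0], "twist": 0}, {"grip": 0.4, "delta_pos": [0, 0, 0], "twist": 0}, {"grip": 0.4, "delta_pos": [0, 0, 0], "twist": 0}])

```text
clock: 11.32
position: [0.5962, 0.0455, 0.0326]
ee_rot: [-0.034, 0.706, -0.034, -0.706]
contact_force: [-0.3, 0.3, -1.8]
width: 0.0527
```

Run:
```python
from h import *
st(); p=manip.get_state()['position']; print(dw(.0088,0,0.0135)-p)
```

```text
t 11.32 pos [0.5962 0.0455 0.0326] jaw -5.53 F [-0.3  0.3 -1.8] w 0.0527 q6 1.63
[ 0.00251251 -0.00037589 -0.00307116]
```

>>> step_arm(increments=[{"grip": 0.4, "delta_pos": [0, 0, -0.002], "twist": 0}, {"grip": 0.4, "delta_pos": [0.001, 0, 0], "twist": 0}, {"grip": 0.4, "delta_pos": [0.001, 0, 0], "twist": 0}, {"grip": 0.4, "delta_pos": [0.001, 0, 0], "twist": 0}, {"grip": 0.4, "delta_pos": [0, 0, -0.001], "twist": 0}, {"grip": 0.4, "delta_pos": [0, 0, 0], "twist": 0}, {"grip": 0.4, "delta_pos": [0, 0, 0], "twist": 0}])

```text
clock: 11.9
position: [0.5995, 0.0455, 0.03]
ee_rot: [-0.034, 0.707, -0.034, -0.706]
contact_force: [-0.6, -0.3, 2.9]
width: 0.0525
```

>>> step_arm(increments=[{"grip": 0.4, "delta_pos": [0, 0, -0.001], "twist": 0}, {"grip": 0.4, "delta_pos": [0, 0, 0], "twist": 0}, {"grip": 0.4, "delta_pos": [0, 0, 0], "twist": 0}])

```text
clock: 12.15
position: [0.5997, 0.0455, 0.0299]
ee_rot: [-0.034, 0.707, -0.034, -0.706]
contact_force: [-1.3, 0.7, 9.0]
width: 0.0524
```

Bar B is down next to A. I release it, rise, and swing over to the bridge.

>>> step_arm(increments=[{"grip": 1, "delta_pos": [0, 0, 0.001], "twist": 0}, {"grip": 1, "delta_pos": [0, 0, 0], "twist": 0}, {"grip": 1, "delta_pos": [0, 0, 0], "twist": 0}, {"grip": 1, "delta_pos": [0, 0, 0], "twist": 0}, {"grip": 1, "delta_pos": [0, 0, 0.01], "twist": 0}, {"grip": 1, "delta_pos": [0, 0, 0.03], "twist": 0}, {"grip": 1, "delta_pos": [0, 0, 0.04], "twist": 0}, {"grip": 1, "delta_pos": [0, 0, 0.04], "twist": 0}])

```text
clock: 12.82
position: [0.598, 0.0455, 0.1502]
ee_rot: [0.034, -0.705, 0.034, 0.707]
contact_force: [0.5, 0.9, 0.4]
width: 0.0855
```

>>> step_arm(increments=[{"grip": 1, "delta_pos": [-0.004, 0.026, 0], "twist": 6}, {"grip": 1, "delta_pos": [-0.004, 0.026, 0], "twist": 6}, {"grip": 1, "delta_pos": [-0.004, 0.026, 0], "twist": 6}, {"grip": 1, "delta_pos": [-0.004, 0.026, 0], "twist": 6}, {"grip": 1, "delta_pos": [-0.004, 0.026, 0], "twist": 6}, {"grip": 1, "delta_pos": [-0.004, 0.026, 0], "twist": 6}, {"grip": 1, "delta_pos": [-0.004, 0.026, 0], "twist": 6}, {"grip": 1, "delta_pos": [-0.004, 0.026, 0], "twist": 6}, {"grip": 1, "delta_pos": [-0.004, 0.026, 0], "twist": 6}, {"grip": 1, "delta_pos": [-0.004, 0.026, 0], "twist": 6}])

```text
clock: 13.65
position: [0.5586, 0.3068, 0.15]
ee_rot: [0.325, 0.628, 0.325, -0.628]
contact_force: [-0.0, 0.0, 0.7]
width: 0.0853
```

```bash
cat >> h.py <<'E'
def hullc(D,roi,zc,**k):
    h=cv2.convexHull(big(mask(D,roi,**k))); M=cv2.moments(h)
    return ray(D,[M['m10']/M['m00'],M['m01']/M['m00']],zc)[0,:2].round(4)
E
python3 - <<'E'
from h import *
import pickle
st(); s=grab('scene','s3.png'); t=grab('top','t3.png')
for D in(t,s): print('now',hullc(D,(165,165,230,210) if D is t else(365,155,425,195),.021))
d=pickle.load(open('top0.pkl','rb')); print('t0',hullc(d,(165,165,230,210),.021), blob(d,(165,165,230,210),.042,vmin=140))
cv2.imwrite('pics/c5.png',np.hstack([cv2.resize(cv2.cvtColor(D['img'],4)[b:b+150,a:a+200],None,fx=2,fy=2,interpolation=2) for D,a,b in((s,270,120),(t,150,110))]))
E
```

```text
t 13.65 pos [0.5586 0.3068 0.15  ] jaw 54.77 F [-0.   0.   0.7] w 0.0853 q6 1.01
now [0.5701 0.3821]
now [0.5576 0.3658]
t0 [0.5587 0.3681] (array([0.5556, 0.3684]), array([0.128, 0.055]), 75.1)
```

View pics/c5.png

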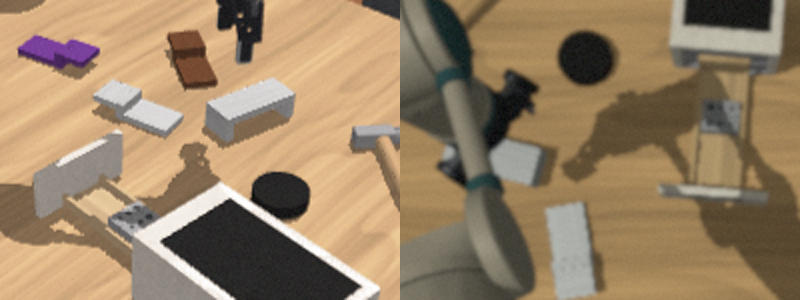

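The bars lie in a close row and the bridge hasn't moved, at about (0.557, 0.367) with yaw 75.5°. I align and grip it.

>>> step_arm(increments=[{"grip": 1, "delta_pos": [0, 0.02, 0], "twist": 7}, {"grip": 1, "delta_pos": [0, 0.02, 0], "twist": 7}, {"grip": 1, "delta_pos": [-0.001, 0.02, -0.02], "twist": 6.7}, {"grip": 1, "delta_pos": [0, 0, -0.03], "twist": 0}, {"grip": 1, "delta_pos": [0, 0, -0.03], "twist": 0}, {"grip": 1, "delta_pos": [0, 0, -0.02], "twist": 0}, {"grip": 1, "delta_pos": [0, 0, 0], "twist": 0}, {"grip": 1, "delta_pos": [0, 0, 0], "twist": 0}])

```text
clock: 14.42
position: [0.5575, 0.3647, 0.0487]
ee_rot: [-0.431, -0.56, -0.431, 0.561]
contact_force: [0.2, 0.4, -0.2]
width: 0.0858
```

Run:
```python
from h import *
st(); s=grab('scene'); 
cv2.imwrite('pics/c6.png',cv2.resize(cv2.cvtColor(s['img'],4)[120:220,330:460],None,fx=4,fy=4,interpolation=2))
```

```text
t 14.42 pos [0.5575 0.3647 0.0487] jaw 75.11 F [ 0.2  0.4 -0.2] w 0.0858 q6 0.74
```

View pics/c6.png

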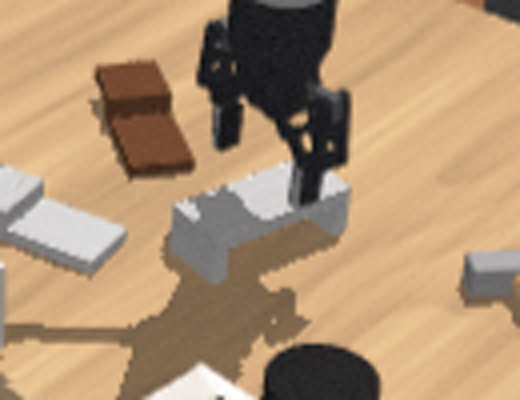

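The fingers straddle the middle of the bridge. I lower, grip and lift.

>>> step_arm(increments=[{"grip": 1, "delta_pos": [0, 0.001, -0.015], "twist": 0.3}, {"grip": 1, "delta_pos": [0, 0, -0.012], "twist": 0}, {"grip": 1, "delta_pos": [0, 0, -0.006], "twist": 0}, {"grip": 1, "delta_pos": [0, 0, 0], "twist": 0}, {"grip": 0.4, "delta_pos": [0, 0, 0], "twist": 0}, {"grip": 0.4, "delta_pos": [0, 0, 0], "twist": 0}, {"grip": 0.4, "delta_pos": [0, 0, 0], "twist": 0}, {"grip": 0.4, "delta_pos": [0, 0, 0], "twist": 0}, {"grip": 0.4, "delta_pos": [0, 0, 0], "twist": 0}, {"grip": 0.4, "delta_pos": [0, 0, 0], "twist": 0}], force=50)

```text
clock: 15.3
position: [0.5583, 0.3669, 0.0175]
ee_rot: [0.433, 0.56, 0.433, -0.559]
contact_force: [-1.1, 1.1, 5.4]
width: 0.053
```

>>> step_arm(increments=[{"grip": 0.4, "delta_pos": [0, 0, 0], "twist": 0}, {"grip": 0.4, "delta_pos": [0, 0, 0], "twist": 0}, {"grip": 0.4, "delta_pos": [0, 0, 0.02], "twist": 0}, {"grip": 0.4, "delta_pos": [0, 0, 0.04], "twist": 0}, {"grip": 0.4, "delta_pos": [0, 0, 0.04], "twist": 0}, {"grip": 0.4, "delta_pos": [0, 0, 0.04], "twist": 0}, {"grip": 0.4, "delta_pos": [0, 0, 0], "twist": 0}, {"grip": 0.4, "delta_pos": [0, 0, 0], "twist": 0}])

```text
clock: 15.97
position: [0.5594, 0.3672, 0.159]
ee_rot: [0.433, 0.561, 0.432, -0.557]
contact_force: [-0.7, -0.8, -3.9]
width: 0.0531
```

Run:
```python
from h import *
st(); p=manip.get_state()['position']; print(dw(.020,0,0)-p)
```

```text
t 15.97 pos [0.5594 0.3672 0.159 ] jaw 75.47 F [-0.7 -0.8 -3.9] w 0.0531 q6 0.73
[ 0.05050736 -0.32310815 -0.14296525]
```

>>> step_arm(increments=[{"grip": 0.4, "delta_pos": [0.0042, -0.0269, 0], "twist": -6.75}, {"grip": 0.4, "delta_pos": [0.0042, -0.0269, 0], "twist": -6.75}, {"grip": 0.4, "delta_pos": [0.0042, -0.0269, 0], "twist": -6.75}, {"grip": 0.4, "delta_pos": [0.0042, -0.0269, 0], "twist": -6.75}, {"grip": 0.4, "delta_pos": [0.0042, -0.0269, 0], "twist": -6.75}, {"grip": 0.4, "delta_pos": [0.0042, -0.0269, 0], "twist": -6.75}])

```text
clock: 16.47
position: [0.5812, 0.2033, 0.153]
ee_rot: [-0.211, -0.673, -0.211, 0.677]
contact_force: [0.6, 0.1, -3.1]
width: 0.0528
```

>>> step_arm(increments=[{"grip": 0.4, "delta_pos": [0.0042, -0.0269, 0], "twist": -6.75}, {"grip": 0.4, "delta_pos": [0.0042, -0.0269, 0], "twist": -6.75}, {"grip": 0.4, "delta_pos": [0.0042, -0.0269, 0], "twist": -6.75}, {"grip": 0.4, "delta_pos": [0.0042, -0.0269, 0], "twist": -6.75}, {"grip": 0.4, "delta_pos": [0.0042, -0.0269, 0], "twist": -6.75}, {"grip": 0.4, "delta_pos": [0.0042, -0.0269, 0], "twist": -6.75}, {"grip": 0.4, "delta_pos": [0, 0, 0], "twist": 0}, {"grip": 0.4, "delta_pos": [0, 0, 0], "twist": 0}])

```text
clock: 17.13
position: [0.6067, 0.0422, 0.1534]
ee_rot: [0.035, -0.704, 0.035, 0.708]
contact_force: [-0.9, 0.9, -3.4]
width: 0.053
```

Run:
```python
from h import *
st(); p=manip.get_state()['position']; print(dw(.020,0,0)-p)
```

```text
t 17.13 pos [0.6067 0.0422 0.1534] jaw -5.65 F [-0.9  0.9 -3.4] w 0.053 q6 1.62
[ 0.00316649  0.00182748 -0.13737582]
```

>>> step_arm(increments=[{"grip": 0.4, "delta_pos": [0.001, 0.001, -0.02], "twist": 0.1}, {"grip": 0.4, "delta_pos": [0.001, 0.001, -0.02], "twist": 0}, {"grip": 0.4, "delta_pos": [0, 0, -0.02], "twist": 0}, {"grip": 0.4, "delta_pos": [0, 0, -0.01], "twist": 0}, {"grip": 0.4, "delta_pos": [0, 0, -0.01], "twist": 0}, {"grip": 0.4, "delta_pos": [0, 0, -0.01], "twist": 0}, {"grip": 0.4, "delta_pos": [0, 0, 0], "twist": 0}, {"grip": 0.4, "delta_pos": [0, 0, 0], "twist": 0}])

```text
clock: 17.8
position: [0.6102, 0.046, 0.0661]
ee_rot: [0.033, -0.706, 0.033, 0.707]
contact_force: [0.1, -0.7, -3.9]
width: 0.0529
```

Run:
```python
from h import *
st(); p=manip.get_state()['position']; print(dw(.020,0,0)-p)
view('c7.png',dw(.02,0,.03),w=130,h=130,k=3)
```

```text
t 17.8 pos [0.6102 0.046  0.0661] jaw -5.41 F [ 0.1 -0.7 -3.9] w 0.0529 q6 1.63
[-0.00025572 -0.00193618 -0.05006947]
t 17.8 pos [0.6102 0.046  0.0661] jaw -5.41 F [ 0.1 -0.7 -3.9] w 0.0529 q6 1.63
scene origin 271 160
top origin 244 102
```

View pics/c7.png

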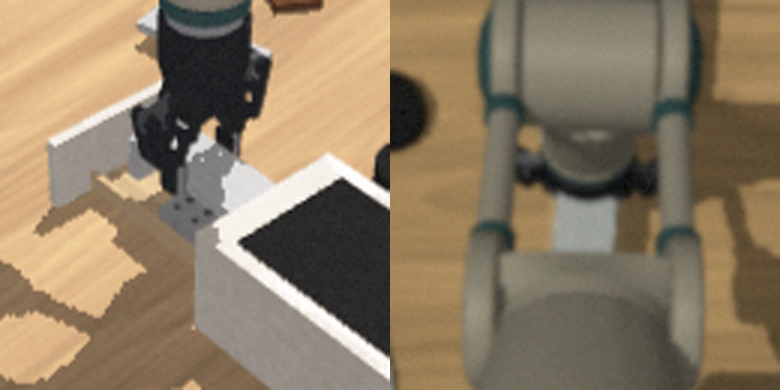

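>>> step_arm(increments=[{"grip": 0.4, "delta_pos": [0, -0.002, 0], "twist": -0.1}, {"grip": 0.4, "delta_pos": [0, 0, -0.008], "twist": 0}, {"grip": 0.4, "delta_pos": [0, 0, -0.008], "twist": 0}, {"grip": 0.4, "delta_pos": [0, 0, -0.006], "twist": 0}, {"grip": 0.4, "delta_pos": [0, 0, -0.004], "twist": 0}, {"grip": 0.4, "delta_pos": [0, 0, 0], "twist": 0}, {"grip": 0.4, "delta_pos": [0, 0, 0], "twist": 0}])

```text
clock: 18.48
position: [0.61, 0.0438, 0.0397]
ee_rot: [0.034, -0.706, 0.034, 0.707]
contact_force: [0.3, 0.4, -2.9]
width: 0.0526
```

>>> step_arm(increments=[{"grip": 0.4, "delta_pos": [0, 0, -0.003], "twist": 0}, {"grip": 0.4, "delta_pos": [0, 0, 0], "twist": 0}, {"grip": 0.4, "delta_pos": [0, 0, 0], "twist": 0}])

```text
clock: 18.73
position: [0.6103, 0.0438, 0.0374]
ee_rot: [-0.034, 0.706, -0.034, -0.706]
contact_force: [-0.2, -0.1, -3.4]
width: 0.053
```

>>> step_arm(increments=[{"grip": 0.4, "delta_pos": [0, 0, -0.002], "twist": 0}, {"grip": 0.4, "delta_pos": [0.001, -0.0001, 0], "twist": 0}, {"grip": 0.4, "delta_pos": [0.001, -0.0001, 0], "twist": 0}, {"grip": 0.4, "delta_pos": [0, 0, 0], "twist": 0}, {"grip": 0.4, "delta_pos": [0, 0, 0], "twist": 0}])

```text
clock: 19.15
position: [0.612, 0.0436, 0.0355]
ee_rot: [0.034, -0.706, 0.034, 0.706]
contact_force: [-2.2, 0.6, -0.4]
width: 0.0527
```

>>> step_arm(increments=[{"grip": 0.4, "delta_pos": [0.001, -0.0001, 0], "twist": 0}, {"grip": 0.4, "delta_pos": [0, 0, 0], "twist": 0}, {"grip": 0.4, "delta_pos": [0, 0, 0], "twist": 0}])

```text
clock: 19.4
position: [0.6132, 0.0435, 0.0354]
ee_rot: [0.034, -0.706, 0.034, 0.706]
contact_force: [-1.9, -0.2, -0.1]
width: 0.0531
```

>>> step_arm(increments=[{"grip": 0.4, "delta_pos": [0.001, -0.0001, 0], "twist": 0}, {"grip": 0.4, "delta_pos": [0, 0, 0], "twist": 0}, {"grip": 0.4, "delta_pos": [0, 0, 0], "twist": 0}])

```text
clock: 19.65
position: [0.6146, 0.0433, 0.0354]
ee_rot: [-0.034, 0.706, -0.034, -0.706]
contact_force: [-2.4, 0.4, 0.8]
width: 0.0534
```

The z force has dropped to about 0, so the bridge is on the floor. I release, retract and measure whether the drawer moved.

>>> step_arm(increments=[{"grip": 0.4, "delta_pos": [0, 0, -0.001], "twist": 0}, {"grip": 0.4, "delta_pos": [0, 0, 0], "twist": 0}, {"grip": 1, "delta_pos": [0, 0, 0], "twist": 0}, {"grip": 1, "delta_pos": [0, 0, 0], "twist": 0}, {"grip": 1, "delta_pos": [0, 0, 0], "twist": 0}, {"grip": 1, "delta_pos": [0, 0, 0.01], "twist": 0}, {"grip": 1, "delta_pos": [0, 0, 0.03], "twist": 0}, {"grip": 1, "delta_pos": [0, 0, 0.04], "twist": 0}, {"grip": 1, "delta_pos": [0, 0, 0.04], "twist": 0}])

```text
clock: 20.4
position: [0.6137, 0.0433, 0.1554]
ee_rot: [0.034, -0.706, 0.034, 0.707]
contact_force: [0.1, -0.1, 0.7]
width: 0.0851
```

>>> step_arm(increments=[{"grip": 1, "delta_pos": [-0.022, -0.034, 0], "twist": 1.1}, {"grip": 1, "delta_pos": [-0.022, -0.034, 0], "twist": 1.1}, {"grip": 1, "delta_pos": [-0.022, -0.034, 0], "twist": 1.1}, {"grip": 1, "delta_pos": [-0.022, -0.034, 0], "twist": 1.1}, {"grip": 1, "delta_pos": [-0.022, -0.034, 0], "twist": 1.1}, {"grip": 1, "delta_pos": [-0.022, -0.034, 0], "twist": 1.1}, {"grip": 1, "delta_pos": [-0.022, -0.034, 0], "twist": 1.1}, {"grip": 1, "delta_pos": [-0.022, -0.034, 0], "twist": 1.1}, {"grip": 1, "delta_pos": [-0.022, -0.034, 0], "twist": 1.1}, {"grip": 1, "delta_pos": [-0.022, -0.034, 0], "twist": 1.1}])

```text
clock: 21.23
position: [0.3933, -0.2984, 0.1553]
ee_rot: [0.035, 0.707, 0.034, -0.706]
contact_force: [0.4, -0.2, -0.5]
width: 0.0853
```

```bash
cat >> h.py <<'E'
def panel(d):
    g=d['img'].astype(float).mean(2); pts=[]
    for u in range(284,332,2):
        col=g[180:216,u]; i=int(col.argmax()); j=i
        if i<6: continue
        h=(col[i-5:i].min()+col[i])/2
        while col[j]>h:j-=1
        pts.append((u,180+j+(h-col[j])/(col[j+1]-col[j])))
    P=ray(d,pts,.08)[:,:2]; k=np.polyfit(P[:,1],P[:,0],1)
    for _ in range(2):
        r=abs(P[:,0]-np.polyval(k,P[:,1])); P=P[r<2*r.mean()+1e-4]; k=np.polyfit(P[:,1],P[:,0],1)
    return np.polyval(k,.055),k[0],len(P)
E
python3 - <<'E'
from h import *
import pickle
d=pickle.load(open('top0.pkl','rb')); print(panel(d))
o=view('c8.png',dw(.0,0,.03),w=130,h=130,k=3); pickle.dump(o,open('o8.pkl','wb'));print(panel(o['top']))
s=o['scene'];t=o['top']
print('cover',blob(t,(215,205,255,270),.014),'elbow',blob(s,(155,235,205,275),.04))
E
```

```text
(np.float64(0.5015204252379323), np.float64(0.09568244159199593), 20)
t 21.23 pos [ 0.3933 -0.2984  0.1553] jaw 5.52 F [ 0.4 -0.2 -0.5] w 0.0853 q6 0.68
scene origin 266 157
top origin 244 109
(np.float64(0.5055376501265383), np.float64(0.0953587626587629), 24)
cover (array([0.4219, 0.2587]), array([0.135, 0.059]), 8.4) elbow (array([ 0.3941, -0.3022]), array([0.09 , 0.083]), 5.2)
```

View pics/c8.png

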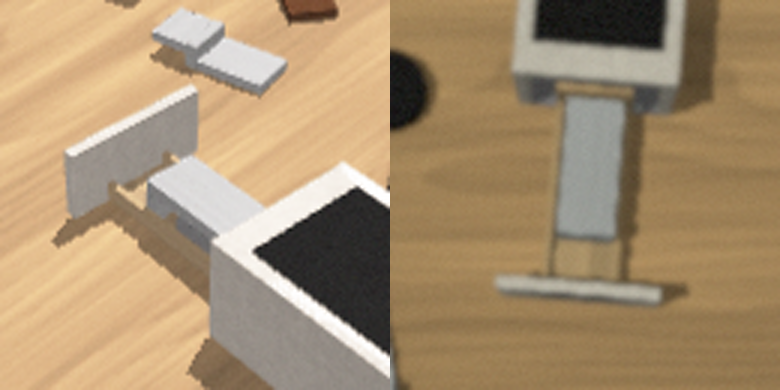

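The drawer moved in by about 4 mm, so the bridge is against the back board. Next: the elbow's top face, and the bridge's front edge.

```bash
sed -i 's/^O=np.array.*/O=np.array([.594,.0456,.016]); ex=np.array([.9953,-.0967,0]); ey=np.array([.0967,.9953,0]); ez=np.array([0,0,1.])/' h.py
sed -i 's/; ex=np.array(\[.9953,-.0967,0\]); ey=np.array(\[.0967,.9953,0\]); ez=np.array(\[0,0,1.\]); ex/; ex/' h.py
python3 - <<'E'
from h import *
import pickle
d=pickle.load(open('top0.pkl','rb'));s=pickle.load(open('scene0.pkl','rb'));o=pickle.load(open('o8.pkl','rb'));t=o['top'];s8=o['scene']
for D,r in((d,(415,215,455,265)),(s,(155,235,205,275)),(s8,(155,235,205,275))):
    for v in(120,140,150,160,170): 
        try: print(v,blob(D,r,.056,vmin=v))
        except Exception as e: pass
# bridge in drawer: top face
m=None
for v in(120,130): 
    c=big(mask(t,(295,138,330,192),vmin=v)); P=wd(ray(t,c[:,0],.058)); print('bridge',v,P.min(0),P.max(0),P.mean(0), blob(t,(295,138,330,192),.058,vmin=v))
E
```

```text
120 (array([ 0.3999, -0.2983]), array([0.078, 0.058]), 5.2)
140 (array([ 0.3981, -0.2994]), array([0.076, 0.053]), 5.9)
150 (array([ 0.3978, -0.2993]), array([0.075, 0.052]), 6.3)
120 (array([ 0.4101, -0.3092]), array([0.089, 0.081]), 6.3)
140 (array([ 0.4014, -0.2997]), array([0.08 , 0.054]), 6.3)
150 (array([ 0.4014, -0.2997]), array([0.079, 0.054]), 6.3)
160 (array([ 0.4013, -0.2997]), array([0.079, 0.054]), 6.3)
170 (array([ 0.4015, -0.2994]), array([0.079, 0.054]), 6.3)
120 (array([ 0.4101, -0.3093]), array([0.089, 0.081]), 5.2)
140 (array([ 0.3996, -0.2979]), array([0.08 , 0.056]), 5.9)
150 (array([ 0.399 , -0.2977]), array([0.079, 0.055]), 6.5)
160 (array([ 0.3992, -0.2979]), array([0.079, 0.054]), 6.5)
170 (array([ 0.3992, -0.2981]), array([0.079, 0.054]), 6.5)
bridge 120 [-0.043665   -0.02872518  0.042     ] [0.08825946 0.02701733 0.042     ] [ 0.0221808 -0.0009999  0.042    ] (array([0.6158, 0.0426]), array([0.056, 0.132]), 174.5)
bridge 130 [-0.04133984 -0.02817944  0.042     ] [0.08752595 0.02701733 0.042     ] [ 0.02224659 -0.00105292  0.042     ] (array([0.6162, 0.0425]), array([0.055, 0.129]), 174.5)
```

The elbow's foot centre is at about (0.380, -0.302), yaw 6.3°. I grip the foot across its width.

>>> step_arm(increments=[{"grip": 1, "delta_pos": [-0.012, -0.003, 0], "twist": 0.8}, {"grip": 1, "delta_pos": [0, 0, -0.03], "twist": 0}, {"grip": 1, "delta_pos": [0, 0, -0.03], "twist": 0}, {"grip": 1, "delta_pos": [0, 0, -0.02], "twist": 0}, {"grip": 1, "delta_pos": [0, 0, 0], "twist": 0}, {"grip": 1, "delta_pos": [0, 0, 0], "twist": 0}])

```text
clock: 21.83
position: [0.3824, -0.2989, 0.0742]
ee_rot: [-0.038, -0.706, -0.039, 0.706]
contact_force: [0.9, 1.0, -0.2]
width: 0.0853
```

Run:
```python
from h import *
st()
```

```text
t 21.83 pos [ 0.3824 -0.2989  0.0742] jaw 6.29 F [ 0.9  1.  -0.2] w 0.0853 q6 0.65
```

>>> step_arm(increments=[{"grip": 1, "delta_pos": [-0.001, -0.003, -0.005], "twist": 0}, {"grip": 1, "delta_pos": [0, 0, -0.02], "twist": 0}, {"grip": 1, "delta_pos": [0, 0, -0.017], "twist": 0}, {"grip": 1, "delta_pos": [0, 0, -0.01], "twist": 0}, {"grip": 1, "delta_pos": [0, 0, 0], "twist": 0}, {"grip": 0.4, "delta_pos": [0, 0, 0], "twist": 0}, {"grip": 0.4, "delta_pos": [0, 0, 0], "twist": 0}, {"grip": 0.4, "delta_pos": [0, 0, 0], "twist": 0}, {"grip": 0.4, "delta_pos": [0, 0, 0], "twist": 0}, {"grip": 0.4, "delta_pos": [0, 0, 0], "twist": 0}], force=50)

```text
clock: 22.67
position: [0.3819, -0.3026, 0.0238]
ee_rot: [0.039, 0.707, 0.038, -0.706]
contact_force: [-0.6, 2.3, 5.4]
width: 0.0534
```

>>> step_arm(increments=[{"grip": 0.4, "delta_pos": [0, 0, 0], "twist": 0}, {"grip": 0.4, "delta_pos": [0, 0, 0], "twist": 0}, {"grip": 0.4, "delta_pos": [0, 0, 0], "twist": 0}])

```text
clock: 22.92
position: [0.3819, -0.3026, 0.0238]
ee_rot: [0.039, 0.707, 0.038, -0.706]
contact_force: [-0.5, 2.5, 4.5]
width: 0.0534
```

>>> step_arm(increments=[{"grip": 0.4, "delta_pos": [0, 0, 0.02], "twist": 0}, {"grip": 0.4, "delta_pos": [0, 0, 0.04], "twist": 0}, {"grip": 0.4, "delta_pos": [0, 0, 0.04], "twist": 0}, {"grip": 0.4, "delta_pos": [0, 0, 0.04], "twist": 0}, {"grip": 0.4, "delta_pos": [0, 0, 0.01], "twist": 0}, {"grip": 0.4, "delta_pos": [0, 0, 0], "twist": 0}, {"grip": 0.4, "delta_pos": [0, 0, 0], "twist": 0}])

```text
clock: 23.5
position: [0.3808, -0.3022, 0.172]
ee_rot: [-0.039, -0.706, -0.039, 0.706]
contact_force: [-0.2, -0.4, -4.4]
width: 0.0533
```

Run:
```python
from h import *
st(); print(dw(-.068,0,0)-manip.get_state()['position'])
```

```text
t 23.5 pos [ 0.3808 -0.3022  0.172 ] jaw 6.27 F [-0.2 -0.4 -4.4] w 0.0533 q6 0.65
[ 0.14548348  0.3543837  -0.15603973]
```

>>> step_arm(increments=[{"grip": 0.4, "delta_pos": [0.0146, 0.0354, 0], "twist": -1.2}, {"grip": 0.4, "delta_pos": [0.0146, 0.0354, 0], "twist": -1.2}, {"grip": 0.4, "delta_pos": [0.0146, 0.0354, 0], "twist": -1.2}, {"grip": 0.4, "delta_pos": [0.0146, 0.0354, 0], "twist": -1.2}, {"grip": 0.4, "delta_pos": [0.0146, 0.0354, 0], "twist": -1.2}, {"grip": 0.4, "delta_pos": [0.0146, 0.0354, 0], "twist": -1.2}, {"grip": 0.4, "delta_pos": [0.0146, 0.0354, 0], "twist": -1.2}, {"grip": 0.4, "delta_pos": [0.0146, 0.0354, 0], "twist": -1.2}, {"grip": 0.4, "delta_pos": [0.0146, 0.0354, 0], "twist": -1.2}, {"grip": 0.4, "delta_pos": [0.0146, 0.0354, 0], "twist": -1.1}])

```text
clock: 24.33
position: [0.5254, 0.0533, 0.1689]
ee_rot: [0.035, -0.704, 0.035, 0.709]
contact_force: [0.6, -1.0, -3.9]
width: 0.0533
```

>>> step_arm(increments=[{"grip": 0.4, "delta_pos": [0, 0, -0.02], "twist": 0}, {"grip": 0.4, "delta_pos": [0, 0, -0.02], "twist": 0}, {"grip": 0.4, "delta_pos": [0, 0, -0.01], "twist": 0}, {"grip": 0.4, "delta_pos": [0, 0, 0], "twist": 0}, {"grip": 0.4, "delta_pos": [0, 0, 0], "twist": 0}, {"grip": 0.4, "delta_pos": [0, 0, 0], "twist": 0}])

```text
clock: 24.83
position: [0.5275, 0.0508, 0.1223]
ee_rot: [0.035, -0.706, 0.035, 0.706]
contact_force: [-0.7, -0.5, -3.7]
width: 0.0533
```

Run:
```python
from h import *
st(); print(dw(-.067,0,0)-manip.get_state()['position'])
view('c9.png',dw(-.05,0,.06),w=130,h=130,k=3)
```

```text
t 24.83 pos [0.5275 0.0508 0.1223] jaw -5.69 F [-0.7 -0.5 -3.7] w 0.0533 q6 1.63
[-0.00016267  0.00126082 -0.10627092]
t 24.83 pos [0.5275 0.0508 0.1223] jaw -5.69 F [-0.7 -0.5 -3.7] w 0.0533 q6 1.63
scene origin 255 139
top origin 242 123
```

View pics/c9.png

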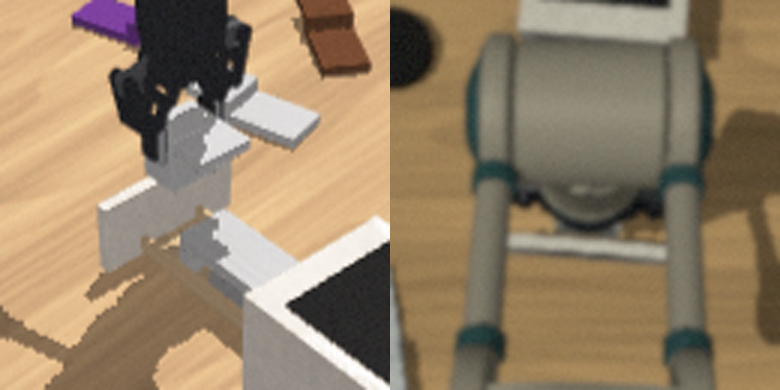

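>>> step_arm(increments=[{"grip": 0.4, "delta_pos": [0.001, 0.001, 0], "twist": 0.1}, {"grip": 0.4, "delta_pos": [0, 0, -0.015], "twist": 0}, {"grip": 0.4, "delta_pos": [0, 0, -0.015], "twist": 0}, {"grip": 0.4, "delta_pos": [0, 0, 0], "twist": 0}, {"grip": 0.4, "delta_pos": [0, 0, 0], "twist": 0}])

```text
clock: 25.35
position: [0.5281, 0.0522, 0.0925]
ee_rot: [0.034, -0.706, 0.034, 0.706]
contact_force: [-0.5, 0.9, -3.6]
width: 0.053
```

Run:
```python
from h import *
st(); print(dw(-.066,0,.024)-manip.get_state()['position'])
```

```text
t 25.35 pos [0.5281 0.0522 0.0925] jaw -5.55 F [-0.5  0.9 -3.6] w 0.053 q6 1.64
[ 0.00016219 -0.00021148 -0.05245866]
```

>>> step_arm(increments=[{"grip": 0.4, "delta_pos": [0, 0, -0.012], "twist": 0}, {"grip": 0.4, "delta_pos": [0, 0, -0.012], "twist": 0}, {"grip": 0.4, "delta_pos": [0, 0, 0], "twist": 0}, {"grip": 0.4, "delta_pos": [0, 0, 0], "twist": 0}])

```text
clock: 25.68
position: [0.5285, 0.0523, 0.069]
ee_rot: [-0.034, 0.706, -0.034, -0.706]
contact_force: [0.1, -0.3, -2.9]
width: 0.0533
```

>>> step_arm(increments=[{"grip": 0.4, "delta_pos": [0, 0, -0.008], "twist": 0}, {"grip": 0.4, "delta_pos": [0, 0, -0.008], "twist": 0}, {"grip": 0.4, "delta_pos": [0, 0, 0], "twist": 0}, {"grip": 0.4, "delta_pos": [0, 0, 0], "twist": 0}])

```text
clock: 26.02
position: [0.5278, 0.0523, 0.0519]
ee_rot: [0.034, -0.706, 0.034, 0.707]
contact_force: [0.2, -0.3, -4.1]
width: 0.0534
```

>>> step_arm(increments=[{"grip": 0.4, "delta_pos": [0, 0, -0.006], "twist": 0}, {"grip": 0.4, "delta_pos": [0, 0, -0.003], "twist": 0}, {"grip": 0.4, "delta_pos": [0, 0, 0], "twist": 0}, {"grip": 0.4, "delta_pos": [0, 0, 0], "twist": 0}])

```text
clock: 26.35
position: [0.5281, 0.0523, 0.0431]
ee_rot: [0.034, -0.706, 0.034, 0.707]
contact_force: [0.3, 0.1, -3.6]
width: 0.0533
```

>>> step_arm(increments=[{"grip": 0.4, "delta_pos": [0, 0, -0.0015], "twist": 0}, {"grip": 0.4, "delta_pos": [-0.001, 0.0001, 0], "twist": 0}, {"grip": 0.4, "delta_pos": [-0.001, 0.0001, 0], "twist": 0}, {"grip": 0.4, "delta_pos": [0, 0, 0], "twist": 0}, {"grip": 0.4, "delta_pos": [0, 0, 0], "twist": 0}])

```text
clock: 26.77
position: [0.5268, 0.0525, 0.042]
ee_rot: [-0.034, 0.707, -0.034, -0.706]
contact_force: [0.5, -0.3, -4.5]
width: 0.0535
```

>>> step_arm(increments=[{"grip": 0.4, "delta_pos": [-0.0005, 0, -0.001], "twist": 0}, {"grip": 0.4, "delta_pos": [0, 0, -0.001], "twist": 0}, {"grip": 0.4, "delta_pos": [0, 0, 0], "twist": 0}, {"grip": 0.4, "delta_pos": [0, 0, 0], "twist": 0}])

```text
clock: 27.1
position: [0.5266, 0.0525, 0.0401]
ee_rot: [-0.034, 0.707, -0.034, -0.706]
contact_force: [2.8, -0.1, -2.1]
width: 0.0531
```

>>> step_arm(increments=[{"grip": 0.4, "delta_pos": [0.0005, 0, -0.001], "twist": 0}, {"grip": 0.4, "delta_pos": [0, 0, 0], "twist": 0}, {"grip": 0.4, "delta_pos": [0, 0, 0], "twist": 0}])

```text
clock: 27.35
position: [0.5266, 0.0525, 0.0398]
ee_rot: [-0.034, 0.707, -0.034, -0.706]
contact_force: [0.4, -0.3, 5.5]
width: 0.0533
```

>>> step_arm(increments=[{"grip": 1, "delta_pos": [0, 0, 0.001], "twist": 0}, {"grip": 1, "delta_pos": [0, 0, 0], "twist": 0}, {"grip": 1, "delta_pos": [0, 0, 0], "twist": 0}, {"grip": 1, "delta_pos": [0, 0, 0], "twist": 0}, {"grip": 1, "delta_pos": [0, 0, 0.01], "twist": 0}, {"grip": 1, "delta_pos": [0, 0, 0.03], "twist": 0}, {"grip": 1, "delta_pos": [0, 0, 0.04], "twist": 0}, {"grip": 1, "delta_pos": [0, 0, 0.04], "twist": 0}, {"grip": 1, "delta_pos": [0, 0, 0], "twist": 0}])

```text
clock: 28.1
position: [0.5315, 0.0525, 0.1682]
ee_rot: [-0.034, 0.712, -0.034, -0.701]
contact_force: [0.3, -0.4, 0.3]
width: 0.0856
```

Run:
```python
from h import *
import pickle
st(); o={'top':grab('top'),'scene':grab('scene')}; pickle.dump(o,open('o10.pkl','wb'))
t=o['top'];s=o['scene']
for D,r in((t,(215,205,255,270)),(s,(305,155,368,195))):
    for vm in (60,150,):
        try: c=big(mask(D,r,vmin=vm))[:,0]
        except Exception: continue
        for a in(6.5,8,):
            e=np.array([np.cos(np.radians(a)),np.sin(np.radians(a))]); n=np.array([-e[1],e[0]])
            A=ray(D,c,.012)[:,:2]; B=ray(D,c,.028)[:,:2]; Z=ray(D,c,.0)[:,:2]
            # widths along plate (far half) and lip (near half)
            m=(A@e).max(); pl=A[(A@e>m-.07)&(A@e<m-.01)]@n
            k=(B@e).min(); li=B[(B@e<k+.035)&(B@e>k+.008)]@n
            print(vm,a,'plate end',round(m,4),'lip end',round(k,4),'plate y',pl.min().round(4),pl.max().round(4),'lip y',li.min().round(4),li.max().round(4))
```

```text
t 28.1 pos [0.5315 0.0525 0.1682] jaw -5.52 F [ 0.3 -0.4  0.3] w 0.0856 q6 1.64
60 6.5 plate end 0.5169 lip end 0.3809 plate y 0.1805 0.2399 lip y 0.1778 0.2341
60 8 plate end 0.5219 lip end 0.3867 plate y 0.1685 0.227 lip y 0.1671 0.2235
150 6.5 plate end 0.5169 lip end 0.3809 plate y 0.1858 0.2399 lip y 0.1811 0.2341
150 8 plate end 0.5219 lip end 0.3867 plate y 0.1737 0.227 lip y 0.1706 0.2235
60 6.5 plate end 0.5251 lip end 0.3834 plate y 0.1695 0.239 lip y 0.1674 0.262
60 8 plate end 0.5294 lip end 0.3889 plate y 0.1573 0.2257 lip y 0.1564 0.2565
150 6.5 plate end 0.5212 lip end 0.4516 plate y 0.1816 0.239 lip y 0.1634 0.2179
150 8 plate end 0.5269 lip end 0.457 plate y 0.1695 0.2257 lip y 0.151 0.2054
```

Run:
```python
from h import *
import pickle
o=pickle.load(open('o10.pkl','rb')); import pickle
for nm,r,vms in(('top',(215,205,255,270),(130,150)),('scene',(305,155,368,195),(130,150,165))):
    D=o[nm]
    for vm in vms:
        m=mask(D,r,vmin=vm)
        cs=[c for c in cv2.findContours(m,0,1)[0] if cv2.contourArea(c)>80]
        for c in cs:
            R={z:cv2.minAreaRect(ray(D,c[:,0],z)[:,:2].astype(np.float32)) for z in(.012,.028)}
            print(nm,vm,cv2.contourArea(c),{z:(np.round(q[0],4).tolist(),np.round(q[1],3).tolist(),round(q[2],1)) for z,q in R.items()})
        a=10; e=np.array([np.cos(np.radians(a)),np.sin(np.radians(a))]); n=np.array([-e[1],e[0]])
        c=big(m)[:,0]; A=ray(D,c,.012)[:,:2]; B=ray(D,c,.028)[:,:2]; mm=(A@e).max();k=(B@e).min()
        pl=A[(A@e>mm-.07)&(A@e<mm-.01)]@n; li=B[(B@e<k+.035)&(B@e>k+.008)]@n
        print('   ends',mm.round(4),k.round(4),'ctr plate',(pl.max()+pl.min())/2,np.ptp(pl),'lip',(li.max()+li.min())/2,np.ptp(li))
print(panel(o['top']))
C=np.hstack([cv2.resize(cv2.cvtColor(o[n]['img'],4)[b:b+100,a:a+100],None,fx=4,fy=4,interpolation=2) for n,a,b in(('scene',275,150),('top',205,180))]); cv2.imwrite('pics/c10.png',C)
```

```text
top 130 847.5 {0.012: ([0.422, 0.2612], [0.136, 0.057], 7.4), 0.028: ([0.4215, 0.258], [0.134, 0.056], 7.4)}
   ends 0.5284 0.3939 ctr plate 0.18218123005310066 0.05459525687976369 lip 0.18228237272188075 0.053726319544294326
top 150 806.5 {0.012: ([0.4218, 0.2624], [0.135, 0.055], 9.1), 0.028: ([0.4214, 0.2593], [0.133, 0.055], 9.1)}
   ends 0.5282 0.3939 ctr plate 0.18334338063839414 0.052270955709176725 lip 0.18271580468256127 0.05285945562293323
scene 130 96.0 {0.012: ([0.4399, 0.1625], [0.06, 0.045], 43.5), 0.028: ([0.4545, 0.1472], [0.058, 0.044], 43.5)}
scene 130 412.0 {0.012: ([0.4202, 0.2627], [0.071, 0.166], 87.7), 0.028: ([0.4351, 0.2456], [0.07, 0.163], 87.7)}
   ends 0.5347 0.395 ctr plate 0.17519791607126864 0.06640448617039085 lip 0.1750073274391147 0.06672256150995381
scene 150 240.5 {0.012: ([0.4535, 0.2633], [0.083, 0.056], 8.7), 0.028: ([0.4679, 0.2462], [0.081, 0.055], 8.7)}
scene 150 125.0 {0.012: ([0.3702, 0.2693], [0.058, 0.057], 8.4), 0.028: ([0.3861, 0.2521], [0.057, 0.056], 8.4)}
   ends 0.5341 0.4627 ctr plate 0.1805847605806858 0.05563079715155658 lip 0.16139903358834476 0.05421556544998546
scene 165 232.0 {0.012: ([0.4515, 0.2632], [0.078, 0.055], 9.3), 0.028: ([0.4659, 0.2461], [0.076, 0.054], 9.3)}
scene 165 115.5 {0.012: ([0.3696, 0.2697], [0.057, 0.056], 8.4), 0.028: ([0.3856, 0.2524], [0.056, 0.055], 8.4)}
   ends 0.5291 0.4632 ctr plate 0.18070201995909857 0.05539627839473096 lip 0.16171312868573984 0.05358737525519533
(np.float64(0.5051724507210145), np.float64(0.09278644530805441), 24)
```

View pics/c10.png

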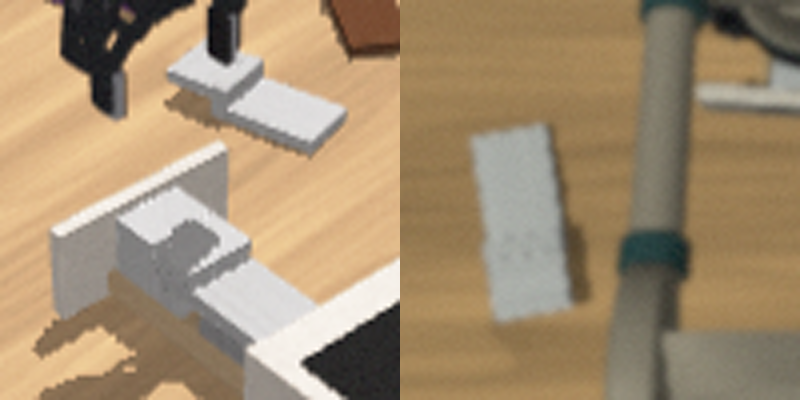

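The elbow stands between the panel and the bridge, with its arm over the bridge. The cover's riser is at about (0.406, 0.256), yaw 9.3°, with both views agreeing. I move to grip it at the riser.

>>> step_arm(increments=[{"grip": 1, "delta_pos": [-0.0144, 0.0256, 0], "twist": 1.86}, {"grip": 1, "delta_pos": [-0.0144, 0.0256, 0], "twist": 1.86}, {"grip": 1, "delta_pos": [-0.0144, 0.0256, 0], "twist": 1.86}, {"grip": 1, "delta_pos": [-0.0144, 0.0256, 0], "twist": 1.86}, {"grip": 1, "delta_pos": [-0.0144, 0.0256, 0], "twist": 1.86}, {"grip": 1, "delta_pos": [-0.0144, 0.0256, 0], "twist": 1.86}, {"grip": 1, "delta_pos": [-0.0144, 0.0256, 0], "twist": 1.86}, {"grip": 1, "delta_pos": [-0.0144, 0.0256, 0], "twist": 1.86}, {"grip": 1, "delta_pos": [0, 0, -0.03], "twist": 0}, {"grip": 1, "delta_pos": [0, 0, -0.03], "twist": 0}])

```text
clock: 29.03
position: [0.4104, 0.259, 0.0994]
ee_rot: [0.059, 0.705, 0.059, -0.704]
contact_force: [0.5, -1.0, -0.8]
width: 0.0856
```

>>> step_arm(increments=[{"grip": 1, "delta_pos": [0, 0, -0.03], "twist": 0}, {"grip": 1, "delta_pos": [0, 0, -0.02], "twist": 0}, {"grip": 1, "delta_pos": [0, 0, 0], "twist": 0}, {"grip": 1, "delta_pos": [0, 0, 0], "twist": 0}, {"grip": 1, "delta_pos": [0, 0, 0], "twist": 0}])

```text
clock: 29.45
position: [0.4114, 0.2574, 0.0502]
ee_rot: [0.058, 0.705, 0.058, -0.705]
contact_force: [0.8, 0.1, 0.7]
width: 0.0854
```

Run:
```python
from h import *
st(); print(np.array([.4122,.2572,.004])-manip.get_state()['position'])
```

```text
t 29.45 pos [0.4114 0.2574 0.0502] jaw 9.34 F [0.8 0.1 0.7] w 0.0854 q6 1.82
[ 0.00077264 -0.00021059 -0.04617179]
```

>>> step_arm(increments=[{"grip": 1, "delta_pos": [0.001, 0, -0.018], "twist": 0}, {"grip": 1, "delta_pos": [0, 0, -0.016], "twist": 0}, {"grip": 1, "delta_pos": [0, 0, -0.01], "twist": 0}, {"grip": 1, "delta_pos": [0, 0, 0], "twist": 0}, {"grip": 0.4, "delta_pos": [0, 0, 0], "twist": 0}, {"grip": 0.4, "delta_pos": [0, 0, 0], "twist": 0}, {"grip": 0.4, "delta_pos": [0, 0, 0], "twist": 0}, {"grip": 0.4, "delta_pos": [0, 0, 0], "twist": 0}, {"grip": 0.4, "delta_pos": [0, 0, 0], "twist": 0}, {"grip": 0.4, "delta_pos": [0, 0, 0], "twist": 0}])

```text
clock: 30.28
position: [0.4133, 0.258, 0.0076]
ee_rot: [0.057, 0.706, 0.058, -0.704]
contact_force: [-0.8, 0.6, 5.5]
width: 0.0529
```

>>> step_arm(increments=[{"grip": 0.4, "delta_pos": [0, 0, 0], "twist": 0}, {"grip": 0.4, "delta_pos": [0, 0, 0], "twist": 0}])

```text
clock: 30.45
position: [0.4133, 0.258, 0.0076]
ee_rot: [0.057, 0.706, 0.058, -0.704]
contact_force: [-0.2, -0.7, 6.9]
width: 0.0525
```

>>> step_arm(increments=[{"grip": 0.4, "delta_pos": [0, 0, 0.02], "twist": 0}, {"grip": 0.4, "delta_pos": [0, 0, 0.04], "twist": 0}, {"grip": 0.4, "delta_pos": [0, 0, 0.04], "twist": 0}, {"grip": 0.4, "delta_pos": [0, 0, 0.04], "twist": 0}, {"grip": 0.4, "delta_pos": [0, 0, 0.02], "twist": 0}, {"grip": 0.4, "delta_pos": [0, 0, 0], "twist": 0}, {"grip": 0.4, "delta_pos": [0, 0, 0], "twist": 0}])

```text
clock: 31.03
position: [0.4125, 0.2575, 0.1673]
ee_rot: [0.057, 0.706, 0.058, -0.704]
contact_force: [0.1, -0.2, -2.8]
width: 0.0528
```

Run:
```python
from h import *
st(); print(dw(.0075,-.0005,.042+.006)-manip.get_state()['position'])
```

```text
t 31.03 pos [0.4125 0.2575 0.1673] jaw 9.35 F [ 0.1 -0.2 -2.8] w 0.0528 q6 1.82
[ 0.18888655 -0.21313679 -0.10333124]
```

>>> step_arm(increments=[{"grip": 0.4, "delta_pos": [0.0236, -0.0266, 0], "twist": -1.86}, {"grip": 0.4, "delta_pos": [0.0236, -0.0266, 0], "twist": -1.86}, {"grip": 0.4, "delta_pos": [0.0236, -0.0266, 0], "twist": -1.86}, {"grip": 0.4, "delta_pos": [0.0236, -0.0266, 0], "twist": -1.86}, {"grip": 0.4, "delta_pos": [0.0236, -0.0266, 0], "twist": -1.86}, {"grip": 0.4, "delta_pos": [0.0236, -0.0266, 0], "twist": -1.86}, {"grip": 0.4, "delta_pos": [0.0236, -0.0266, 0], "twist": -1.86}, {"grip": 0.4, "delta_pos": [0.0236, -0.0266, 0], "twist": -1.88}])

```text
clock: 31.7
position: [0.6, 0.0431, 0.163]
ee_rot: [0.035, -0.704, 0.035, 0.708]
contact_force: [0.5, 0.7, -2.4]
width: 0.0526
```

>>> step_arm(increments=[{"grip": 0.4, "delta_pos": [0, 0, -0.02], "twist": 0}, {"grip": 0.4, "delta_pos": [0, 0, -0.02], "twist": 0}, {"grip": 0.4, "delta_pos": [0, 0, -0.01], "twist": 0}, {"grip": 0.4, "delta_pos": [0, 0, 0], "twist": 0}, {"grip": 0.4, "delta_pos": [0, 0, 0], "twist": 0}, {"grip": 0.4, "delta_pos": [0, 0, 0], "twist": 0}])

```text
clock: 32.2
position: [0.601, 0.0449, 0.1161]
ee_rot: [-0.034, 0.706, -0.034, -0.706]
contact_force: [-0.3, 0.1, -2.0]
width: 0.0526
```

Run:
```python
from h import *
print(dw(.0075,-.0005,.042+.0076)-manip.get_state()['position'])
view('c11.png',dw(0,0,.08),w=130,h=130,k=3)
```

```text
[ 0.00038318 -0.00057246 -0.05050025]
t 32.2 pos [0.601  0.0449 0.1161] jaw -5.51 F [-0.3  0.1 -2. ] w 0.0526 q6 1.63
scene origin 268 143
top origin 244 104
```

View pics/c11.png

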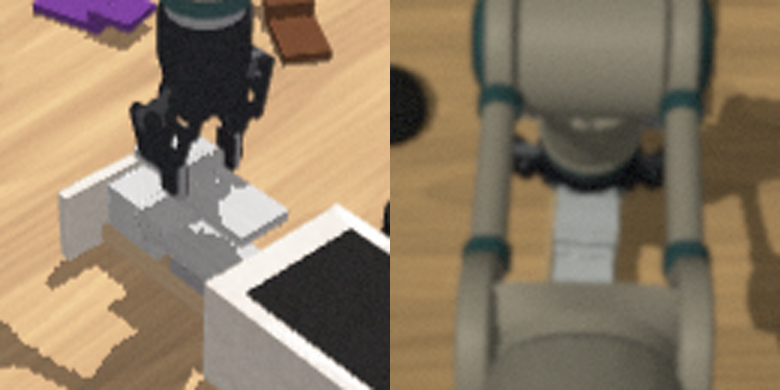

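The cover is level and aligned, so I descend in stages and watch the force.

>>> step_arm(increments=[{"grip": 0.4, "delta_pos": [0, -0.0005, -0.012], "twist": 0}, {"grip": 0.4, "delta_pos": [0, 0, -0.012], "twist": 0}, {"grip": 0.4, "delta_pos": [0, 0, -0.006], "twist": 0}, {"grip": 0.4, "delta_pos": [0, 0, 0], "twist": 0}, {"grip": 0.4, "delta_pos": [0, 0, 0], "twist": 0}])

```text
clock: 32.72
position: [0.6011, 0.0442, 0.0863]
ee_rot: [-0.034, 0.706, -0.034, -0.706]
contact_force: [0.0, 0.1, -2.9]
width: 0.0526
```

>>> step_arm(increments=[{"grip": 0.4, "delta_pos": [0, 0, -0.004], "twist": 0}, {"grip": 0.4, "delta_pos": [0, 0, -0.003], "twist": 0}, {"grip": 0.4, "delta_pos": [0, 0, -0.002], "twist": 0}, {"grip": 0.4, "delta_pos": [0, 0, 0], "twist": 0}, {"grip": 0.4, "delta_pos": [0, 0, 0], "twist": 0}])

```text
clock: 33.13
position: [0.6009, 0.044, 0.0768]
ee_rot: [0.034, -0.706, 0.034, 0.706]
contact_force: [0.0, -0.1, -3.0]
width: 0.0529
```

>>> step_arm(increments=[{"grip": 0.4, "delta_pos": [0, 0, -0.003], "twist": 0}, {"grip": 0.4, "delta_pos": [0, 0, 0], "twist": 0}, {"grip": 0.4, "delta_pos": [0, 0, 0], "twist": 0}])

```text
clock: 33.38
position: [0.6008, 0.044, 0.0737]
ee_rot: [0.034, -0.706, 0.034, 0.706]
contact_force: [-0.0, -0.2, -3.1]
width: 0.0524
```

>>> step_arm(increments=[{"grip": 0.4, "delta_pos": [0, 0, -0.004], "twist": 0}, {"grip": 0.4, "delta_pos": [0, 0, -0.002], "twist": 0}, {"grip": 0.4, "delta_pos": [0, 0, 0], "twist": 0}, {"grip": 0.4, "delta_pos": [0, 0, 0], "twist": 0}])

```text
clock: 33.72
position: [0.6007, 0.044, 0.0675]
ee_rot: [0.034, -0.706, 0.034, 0.707]
contact_force: [0.5, -0.4, -3.6]
width: 0.0526
```

>>> step_arm(increments=[{"grip": 0.4, "delta_pos": [0, 0, -0.002], "twist": 0}, {"grip": 0.4, "delta_pos": [0, 0, 0], "twist": 0}, {"grip": 0.4, "delta_pos": [0, 0, 0], "twist": 0}])

```text
clock: 33.97
position: [0.6012, 0.0441, 0.066]
ee_rot: [-0.034, 0.706, -0.034, -0.706]
contact_force: [0.6, -0.4, -1.9]
width: 0.0524
```

>>> step_arm(increments=[{"grip": 0.4, "delta_pos": [0, 0, -0.001], "twist": 0}, {"grip": 0.4, "delta_pos": [0, 0, 0], "twist": 0}, {"grip": 0.4, "delta_pos": [0, 0, 0], "twist": 0}])

```text
clock: 34.22
position: [0.6012, 0.044, 0.0656]
ee_rot: [-0.034, 0.707, -0.034, -0.706]
contact_force: [-1.2, -1.2, 3.8]
width: 0.0527
```

>>> step_arm(increments=[{"grip": 0.8, "delta_pos": [0, 0, 0], "twist": 0}, {"grip": 0.9, "delta_pos": [0, 0, 0], "twist": 0}, {"grip": 1, "delta_pos": [0, 0, 0], "twist": 0}, {"grip": 1, "delta_pos": [0, 0, 0], "twist": 0}, {"grip": 1, "delta_pos": [0, 0, 0.01], "twist": 0}, {"grip": 1, "delta_pos": [0, 0, 0.03], "twist": 0}, {"grip": 1, "delta_pos": [0, 0, 0.04], "twist": 0}, {"grip": 1, "delta_pos": [0, 0, 0.03], "twist": 0}])

```text
clock: 34.88
position: [0.6014, 0.044, 0.1777]
ee_rot: [-0.034, 0.707, -0.034, -0.706]
contact_force: [1.1, -0.4, 0.2]
width: 0.085
```

The cover is seated at the expected height (0.0656). I pull back in front of the panel and check the nest.

>>> step_arm(increments=[{"grip": 0.5, "delta_pos": [-0.04, 0.004, 0], "twist": 0}, {"grip": 0, "delta_pos": [-0.04, 0.004, 0], "twist": 0}, {"grip": 0, "delta_pos": [-0.04, 0.004, 0], "twist": 0}, {"grip": 0, "delta_pos": [-0.04, 0.003, 0], "twist": 0}, {"grip": 0, "delta_pos": [-0.01, 0, 0], "twist": 0}, {"grip": 0, "delta_pos": [0, 0, -0.04], "twist": 0}, {"grip": 0, "delta_pos": [0, 0, -0.04], "twist": 0}, {"grip": 0, "delta_pos": [0, 0, 0], "twist": 0}, {"grip": 0, "delta_pos": [0, 0, 0], "twist": 0}])

```text
clock: 35.63
position: [0.4299, 0.059, 0.0944]
ee_rot: [0.034, -0.705, 0.034, 0.708]
contact_force: [0.1, 0.1, -0.1]
width: -0.0001
```

Run:
```python
from h import *
import pickle
o=view('c12.png',dw(0,0,.05),w=130,h=130,k=3); pickle.dump(o,open('o12.pkl','wb'))
P=wd(manip.get_state()['position']); print(P,panel(o['top']))
```

```text
t 35.63 pos [0.4299 0.059  0.0944] jaw -5.55 F [ 0.1  0.1 -0.1] w -0.0001 q6 1.64
scene origin 267 152
top origin 244 106
[[-0.16162415 -0.00227246  0.0805269 ]] (np.float64(0.5396445934335606), np.float64(0.050754163814885865), 15)
```

View pics/c12.png

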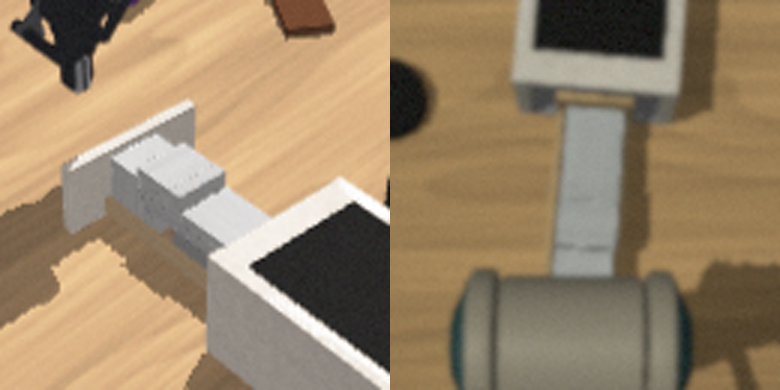

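The nest is right: lip over arm, plate on the bridge. Next I lower the closed fingers in front of the panel and push.

>>> step_arm(increments=[{"grip": 0, "delta_pos": [0, 0.002, -0.02], "twist": 0}, {"grip": 0, "delta_pos": [0, 0, -0.02], "twist": 0}, {"grip": 0, "delta_pos": [0.01, -0.001, 0], "twist": 0}, {"grip": 0, "delta_pos": [0.01, -0.001, 0], "twist": 0}, {"grip": 0, "delta_pos": [0.01, -0.001, 0], "twist": 0}, {"grip": 0, "delta_pos": [0.005, -0.0005, 0], "twist": 0}, {"grip": 0, "delta_pos": [0, 0, 0], "twist": 0}])

```text
clock: 36.32
position: [0.4696, 0.0572, 0.0563]
ee_rot: [-0.034, 0.708, -0.034, -0.705]
contact_force: [-0.3, -0.7, 0.4]
width: -0.0001
```

>>> step_arm(increments=[{"grip": 0, "delta_pos": [0.003, -0.0003, 0], "twist": 0}, {"grip": 0, "delta_pos": [0.003, -0.0003, 0], "twist": 0}, {"grip": 0, "delta_pos": [0.003, -0.0003, 0], "twist": 0}, {"grip": 0, "delta_pos": [0.003, -0.0003, 0], "twist": 0}, {"grip": 0, "delta_pos": [0.003, -0.0003, 0], "twist": 0}, {"grip": 0, "delta_pos": [0.003, -0.0003, 0], "twist": 0}, {"grip": 0, "delta_pos": [0.003, -0.0003, 0], "twist": 0}, {"grip": 0, "delta_pos": [0.003, -0.0003, 0], "twist": 0}, {"grip": 0, "delta_pos": [0.003, -0.0003, 0], "twist": 0}, {"grip": 0, "delta_pos": [0.003, -0.0003, 0], "twist": 0}])

```text
clock: 37.15
position: [0.4956, 0.0546, 0.0546]
ee_rot: [0.034, -0.706, 0.034, 0.707]
contact_force: [-2.8, 0.2, 0.4]
width: -0.0003
```

Run:
```python
from h import *
st(); print(wd(manip.get_state()['position']))
```

```text
t 37.15 pos [0.4956 0.0546 0.0546] jaw -5.55 F [-2.8  0.2  0.4] w -0.0003 q6 1.64
[[-0.09879239 -0.00054772  0.03863897]]
```

>>> step_arm(increments=[{"grip": 0, "delta_pos": [0.005, -0.0005, 0], "twist": 0}, {"grip": 0, "delta_pos": [0.006, -0.0006, 0], "twist": 0}, {"grip": 0, "delta_pos": [0.007, -0.0007, 0], "twist": 0}, {"grip": 0, "delta_pos": [0.007, -0.0007, 0], "twist": 0}, {"grip": 0, "delta_pos": [0.007, -0.0007, 0], "twist": 0}, {"grip": 0, "delta_pos": [0.007, -0.0007, 0], "twist": 0}, {"grip": 0, "delta_pos": [0.007, -0.0007, 0], "twist": 0}, {"grip": 0, "delta_pos": [0.007, -0.0007, 0], "twist": 0}, {"grip": 0, "delta_pos": [0.007, -0.0007, 0], "twist": 0}, {"grip": 0, "delta_pos": [0.007, -0.0007, 0], "twist": 0}])

```text
clock: 37.98
position: [0.5635, 0.0479, 0.0547]
ee_rot: [0.034, -0.706, 0.034, 0.706]
contact_force: [-2.5, 2.2, -1.7]
width: -0.0001
```

>>> step_arm(increments=[{"grip": 0, "delta_pos": [0.007, -0.0007, 0], "twist": 0}, {"grip": 0, "delta_pos": [0.007, -0.0007, 0], "twist": 0}, {"grip": 0, "delta_pos": [0.007, -0.0007, 0], "twist": 0}, {"grip": 0, "delta_pos": [0.007, -0.0007, 0], "twist": 0}, {"grip": 0, "delta_pos": [0.007, -0.0007, 0], "twist": 0}, {"grip": 0, "delta_pos": [0.007, -0.0007, 0], "twist": 0}, {"grip": 0, "delta_pos": [0.006, -0.0006, 0], "twist": 0}, {"grip": 0, "delta_pos": [0.005, -0.0005, 0], "twist": 0}, {"grip": 0, "delta_pos": [0.004, -0.0004, 0], "twist": 0}, {"grip": 0, "delta_pos": [0, 0, 0], "twist": 0}])

```text
clock: 38.82
position: [0.6222, 0.0415, 0.0553]
ee_rot: [-0.034, 0.708, -0.035, -0.705]
contact_force: [-0.4, -0.4, 0.2]
width: -0.0001
```

Run:
```python
from h import *
st(); print(wd(manip.get_state()['position']))
o=view('c13.png',dw(.06,0,.05),w=130,h=130,k=3)
```

```text
t 38.82 pos [0.6222 0.0415 0.0553] jaw -5.55 F [-0.4 -0.4  0.2] w -0.0001 q6 1.62
[[ 0.02849242 -0.00138052  0.03931837]]
t 38.82 pos [0.6222 0.0415 0.0553] jaw -5.55 F [-0.4 -0.4  0.2] w -0.0001 q6 1.62
scene origin 283 163
top origin 245 85
```

View pics/c13.png

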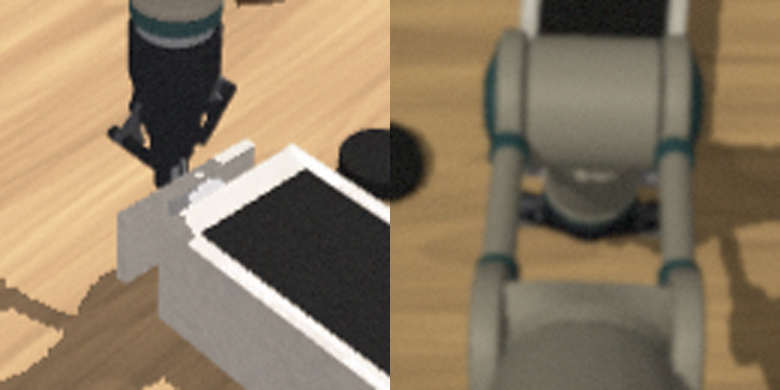

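It goes in cleanly, with about 50 mm left. I continue and slow down for the catch.

>>> step_arm(increments=[{"grip": 0, "delta_pos": [0.004, -0.0004, 0], "twist": 0}, {"grip": 0, "delta_pos": [0.005, -0.0005, 0], "twist": 0}, {"grip": 0, "delta_pos": [0.005, -0.0005, 0], "twist": 0}, {"grip": 0, "delta_pos": [0.005, -0.0005, 0], "twist": 0}, {"grip": 0, "delta_pos": [0.005, -0.0005, 0], "twist": 0}, {"grip": 0, "delta_pos": [0.005, -0.0005, 0], "twist": 0}, {"grip": 0, "delta_pos": [0.004, -0.0004, 0], "twist": 0}, {"grip": 0, "delta_pos": [0.003, -0.0003, 0], "twist": 0}, {"grip": 0, "delta_pos": [0.003, -0.0003, 0], "twist": 0}])

```text
clock: 39.67
position: [0.6543, 0.0386, 0.0548]
ee_rot: [0.034, -0.703, 0.034, 0.71]
contact_force: [-12.9, 0.0, 9.9]
width: -0.0003
```

>>> step_arm(increments=[{"grip": 0, "delta_pos": [0.002, -0.0002, 0], "twist": 0}, {"grip": 0, "delta_pos": [0.002, -0.0002, 0], "twist": 0}, {"grip": 0, "delta_pos": [0.002, -0.0002, 0], "twist": 0}, {"grip": 0, "delta_pos": [0.002, -0.0002, 0], "twist": 0}])

```text
clock: 40.0
position: [0.6628, 0.0378, 0.0547]
ee_rot: [0.034, -0.703, 0.034, 0.71]
contact_force: [-15.0, 0.6, 11.1]
width: 0.0003
```

Run:
```python
from h import *
st(); print(wd(manip.get_state()['position']))
```

```text
t 40.0 pos [0.6628 0.0378 0.0547] jaw -5.55 F [-15.    0.6  11.1] w 0.0003 q6 1.62
[[ 0.06927801 -0.00110131  0.03867538]]
```

Run:
```python
from h import *
D=grab('scene','s14.png'); u,v=proj(D,dw(.09,0,.06))[0].astype(int); print(u,v)
# panel outer face corners predicted for openings
for q in(0,.01,.02,.03): print(q,proj(D,dw(.188-.101-q,-.075,.064)).round(1),proj(D,dw(.188-.101-q,.075,.064)).round(1))
cv2.imwrite('pics/c14.png',cv2.resize(cv2.cvtColor(D['img'],4)[v-50:v+60,u-70:u+70],None,fx=5,fy=5,interpolation=2)); print(u-70,v-50)
```

```text
357 231
0 [[333.9 243.5]] [[377.4 217.1]]
0.01 [[331.1 241.3]] [[374.6 215.2]]
0.02 [[328.4 239.2]] [[371.9 213.3]]
0.03 [[325.7 237.1]] [[369.1 211.4]]
287 181
```

View pics/c14.png

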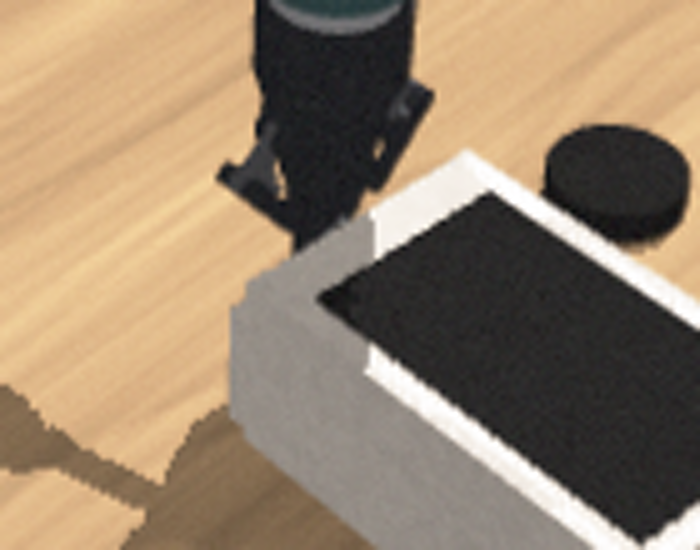

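The panel's corner is at about (333,242), and (334,243.5) is predicted for home, so it is nearly there. I press the last bit gently.

>>> step_arm(increments=[{"grip": 0, "delta_pos": [0.001, -0.0001, 0], "twist": 0}, {"grip": 0, "delta_pos": [0.001, -0.0001, 0], "twist": 0}, {"grip": 0, "delta_pos": [0, 0, 0], "twist": 0}])

```text
clock: 40.3
position: [0.6628, 0.0378, 0.0547]
ee_rot: [0.034, -0.702, 0.034, 0.711]
contact_force: [-15.4, 0.5, 11.1]
width: 0.0
```

>>> step_arm(increments=[{"grip": 0, "delta_pos": [0.001, -0.0001, 0], "twist": 0}, {"grip": 0, "delta_pos": [0.001, -0.0001, 0], "twist": 0}, {"grip": 0, "delta_pos": [0, 0, 0], "twist": 0}])

```text
clock: 40.55
position: [0.6628, 0.0378, 0.0547]
ee_rot: [0.034, -0.7, 0.034, 0.712]
contact_force: [-19.0, 1.0, 14.5]
width: 0.0
```

>>> step_arm(increments=[{"grip": 0, "delta_pos": [-0.004, 0.0004, 0], "twist": 0}, {"grip": 0, "delta_pos": [-0.02, 0.002, 0], "twist": 0}, {"grip": 0, "delta_pos": [-0.04, 0.004, 0], "twist": 0}, {"grip": 0, "delta_pos": [-0.03, 0.003, 0.02], "twist": 0}, {"grip": 0, "delta_pos": [-0.02, -0.03, 0.02], "twist": 0}, {"grip": 0, "delta_pos": [-0.02, -0.035, 0.02], "twist": 0}, {"grip": 0, "delta_pos": [-0.02, -0.035, 0.02], "twist": 0}, {"grip": 0, "delta_pos": [-0.02, -0.035, 0.02], "twist": 0}, {"grip": 0, "delta_pos": [0, -0.04, 0], "twist": 0}, {"grip": 0, "delta_pos": [0, -0.04, 0], "twist": 0}])

```text
clock: 41.38
position: [0.5029, -0.163, 0.1527]
ee_rot: [-0.033, 0.709, -0.035, -0.704]
contact_force: [0.8, 0.7, 0.5]
width: 0.0001
```

Run:
```python
from h import *
st(); import pickle
T=grab('top','t15.png'); S=grab('scene','s15.png'); pickle.dump((T,S),open('o15.pkl','wb'))
g=T['img'].astype(int).mean(2).astype(int)
for u in(290,300,310,320,330,338): print(u,g[126:152,u])
for q in(0,.005,.01,.015): print(q,'panel outer top edge',proj(T,dw(.087-q,0,.064)).round(1),'inner',proj(T,dw(.099-q,0,.064)).round(1))
print('cab face at top', [proj(T,[*dw(x,0,0)[:2],.106]).round(1).tolist() for x in(.095,.099,.103)])
```

```text
t 41.38 pos [ 0.5029 -0.163   0.1527] jaw -5.52 F [0.8 0.7 0.5] w 0.0001 q6 1.22
290 [174 175 174 173 175 173 161 129 102 109 140 161 168 155 132 105  95  93
  95  91  96 106 119 124 127 118]
300 [173 174 178 177 177 176 173 160 127  96 107 145 164 169 156 115  67  53
  78  91  94 102 117 124 125 119]
310 [173 176 174 174 177 177 178 173 161 130 116 134 158 170 177 156 114  65
  56  79  90  95  99 113 122 119]
320 [174 178 179 178 178 180 173 175 172 153 129 117 138 160 169 168 147 105
  55  59  82  90  92  94 109 117]
330 [145 169 174 174 176 176 176 176 175 166 143 111  89 118 149 170 165 143
 116 101  95  93  93  97 101 113]
338 [175 173 172 172 171 171 172 172 171 168 156 131 107 110 127 145 150 141
 119  93  85  83  79  81  89 107]
0 panel outer top edge [[311.8 139.5]] inner [[312.1 135.3]]
0.005 panel outer top edge [[311.6 141.2]] inner [[312. 137.]]
0.01 panel outer top edge [[311.5 143. ]] inner [[311.8 138.8]]
0.015 panel outer top edge [[311.3 144.7]] inner [[311.7 140.5]]
cab face at top [[[312.1, 133.9]], [[312.2, 132.4]], [[312.4, 131.0]]]
```

Run:
```python
from h import *
import pickle
T,S=pickle.load(open('o15.pkl','rb')); d=pickle.load(open('top0.pkl','rb')); s=pickle.load(open('scene0.pkl','rb'))
g=cv2.cvtColor
for r in((225,120,262,158),): print('puck diff',np.abs(T['img'][r[1]:r[3],r[0]:r[2]].astype(int)-d['img'][r[1]:r[3],r[0]:r[2]]).mean())
r=(270,295,330,360); print('jar diff',np.abs(S['img'][r[1]:r[3],r[0]:r[2]].astype(int)-s['img'][r[1]:r[3],r[0]:r[2]]).mean())
a=cv2.resize(g(S['img'],4)[150:350,270:470],(400,400),interpolation=2); b=cv2.resize(g(T['img'],4)[60:160,270:370],(400,400),interpolation=2)
c=np.hstack([cv2.resize(g(T['img'],4),(320,200)),cv2.resize(g(S['img'],4),(320,200)),np.zeros((200,160,3),np.uint8)])
cv2.imwrite('pics/c16.png',np.vstack([np.hstack([a,b]),c]))
```

```text
puck diff 2.841394025604552
jar diff 5.016581196581196
```

The picture limit is used up, so the remaining checks are numeric: does the panel stay put after release (pushed vs released frame), and are there any leftover bars?

Run:
```python
from h import *
import pickle
T,S=pickle.load(open('o15.pkl','rb'))
a=cv2.imread('pics/s14.png',0).astype(np.float32); b=cv2.cvtColor(S['img'],cv2.COLOR_RGB2GRAY).astype(np.float32)
def prof(im,v): return np.round(im[v,322:346]).astype(int)
for v in(250,256,262): print(v,prof(a,v),prof(b,v))
S2=grab('scene'); c=cv2.cvtColor(S2['img'],cv2.COLOR_RGB2GRAY).astype(np.float32); print('later diff',np.abs(c-b)[235:275,325:345].mean())
for n,D in(('top',T),('scene',S)):
    for k in cv2.findContours(mask(D,(0,100,580,400)),0,2)[0]:
        A=cv2.contourArea(k)
        if 40<A<900: print(n,A,np.round(k[:,0].mean(0)))
```

```text
250 [187 186 187 190 188 190 191 191 194 196 191 146 146 147 144 142 143 143
 143 144 142 142 140 141] [186 187 189 189 190 188 186 190 194 196 192 142 145 143 143 142 137 144
 140 143 141 142 140 141]
256 [191 193 192 186 185 181 182 181 187 188 165 142 143 147 139 141 145 143
 142 141 140 139 139 143] [190 193 193 188 184 182 180 181 185 186 166 144 143 144 142 144 143 141
 142 142 142 138 138 140]
262 [192 200 202 201 200 198 195 179 170 116 120 141 141 146 144 142 140 141
 141 143 142 146 142 142] [192 202 203 199 198 198 196 191 193 198 179 141 142 144 146 143 141 142
 139 139 140 142 142 142]
later diff 1.475
top 246.0 [171. 130.]
top 581.0 [408. 115.]
scene 60.0 [244. 211.]
scene 229.0 [462. 187.]
scene 95.5 [236. 157.]
scene 139.0 [553. 127.]
scene 337.0 [462. 110.]
```

The panel stayed put and no loose bars are left. I do one more firm push to confirm it is fully seated.

>>> step_arm(increments=[{"grip": 0, "delta_pos": [0, 0.04, 0], "twist": 0}, {"grip": 0, "delta_pos": [0, 0.04, 0], "twist": 0}, {"grip": 0, "delta_pos": [0.02, 0.035, -0.01], "twist": 0}, {"grip": 0, "delta_pos": [0.02, 0.035, -0.02], "twist": 0}, {"grip": 0, "delta_pos": [0.02, 0.035, -0.02], "twist": 0}, {"grip": 0, "delta_pos": [0.02, 0.02, -0.02], "twist": 0}, {"grip": 0, "delta_pos": [0.02, 0, -0.02], "twist": 0}, {"grip": 0, "delta_pos": [0.02, -0.002, -0.01], "twist": 0}, {"grip": 0, "delta_pos": [0.015, -0.0015, 0], "twist": 0}, {"grip": 0, "delta_pos": [0, 0, 0], "twist": 0}])

```text
clock: 42.37
position: [0.6371, 0.037, 0.052]
ee_rot: [-0.034, 0.707, -0.034, -0.705]
contact_force: [1.7, 0.5, 0.5]
width: -0.0001
```

Run:
```python
from h import *
st(); print(wd(manip.get_state()['position']))
```

```text
t 42.37 pos [0.6371 0.037  0.052 ] jaw -5.46 F [1.7 0.5 0.5] w -0.0001 q6 1.61
[[ 0.04374871 -0.00439945  0.0359951 ]]
```

>>> step_arm(increments=[{"grip": 0, "delta_pos": [0.007, 0.003, 0], "twist": 0}, {"grip": 0, "delta_pos": [0.007, 0, 0], "twist": 0}, {"grip": 0, "delta_pos": [0.006, -0.0006, 0], "twist": 0}, {"grip": 0, "delta_pos": [0.003, -0.0003, 0], "twist": 0}, {"grip": 0, "delta_pos": [0.002, -0.0002, 0], "twist": 0}, {"grip": 0, "delta_pos": [0, 0, 0], "twist": 0}])

```text
clock: 42.87
position: [0.6588, 0.0372, 0.0538]
ee_rot: [-0.034, 0.707, -0.034, -0.706]
contact_force: [0.1, -0.5, -0.2]
width: 0.0003
```

>>> step_arm(increments=[{"grip": 0, "delta_pos": [0.002, -0.0002, 0], "twist": 0}, {"grip": 0, "delta_pos": [0.002, -0.0002, 0], "twist": 0}, {"grip": 0, "delta_pos": [0, 0, 0], "twist": 0}])

```text
clock: 43.12
position: [0.6627, 0.0368, 0.0535]
ee_rot: [-0.034, 0.706, -0.034, -0.706]
contact_force: [0.1, 1.3, -0.3]
width: -0.0002
```

>>> step_arm(increments=[{"grip": 0, "delta_pos": [0.003, -0.0003, 0], "twist": 0}, {"grip": 0, "delta_pos": [0.002, -0.0002, 0], "twist": 0}, {"grip": 0, "delta_pos": [0, 0, 0], "twist": 0}])

```text
clock: 43.37
position: [0.6627, 0.0369, 0.0534]
ee_rot: [0.034, -0.703, 0.034, 0.71]
contact_force: [-9.0, -0.2, 7.6]
width: -0.0
```

>>> step_arm(increments=[{"grip": 0, "delta_pos": [0.003, -0.0003, 0], "twist": 0}, {"grip": 0, "delta_pos": [0.003, -0.0003, 0], "twist": 0}, {"grip": 0, "delta_pos": [0.002, -0.0002, 0], "twist": 0}, {"grip": 0, "delta_pos": [0, 0, 0], "twist": 0}])

```text
clock: 43.7
position: [0.6625, 0.0369, 0.0534]
ee_rot: [0.034, -0.697, 0.034, 0.716]
contact_force: [-24.3, 0.7, 18.5]
width: -0.0
```

>>> step_arm(increments=[{"grip": 0, "delta_pos": [0, 0, 0], "twist": 0}, {"grip": 0, "delta_pos": [-0.01, 0.001, 0], "twist": 0}, {"grip": 0, "delta_pos": [-0.02, 0.002, 0], "twist": 0}, {"grip": 0, "delta_pos": [-0.04, 0.004, 0], "twist": 0}, {"grip": 0, "delta_pos": [-0.03, 0.003, 0.02], "twist": 0}, {"grip": 0, "delta_pos": [-0.02, -0.03, 0.03], "twist": 0}, {"grip": 0, "delta_pos": [-0.02, -0.035, 0.02], "twist": 0}, {"grip": 0, "delta_pos": [-0.02, -0.035, 0.02], "twist": 0}, {"grip": 0, "delta_pos": [0, -0.04, 0.01], "twist": 0}, {"grip": 0, "delta_pos": [0, 0, 0], "twist": 0}])

```text
clock: 44.53
position: [0.5222, -0.0925, 0.1503]
ee_rot: [-0.034, 0.709, -0.038, -0.704]
contact_force: [1.3, -1.6, 0.8]
width: -0.0
```

Run:
```python
from h import *
import pickle
T,S=pickle.load(open('o15.pkl','rb')); st()
a=cv2.cvtColor(S['img'],cv2.COLOR_RGB2GRAY).astype(np.float32); b=cv2.cvtColor(grab('scene')['img'],cv2.COLOR_RGB2GRAY).astype(np.float32)
print(b[250,328:338],a[250,328:338],b[256,328:338],a[256,328:338])
```

```text
t 44.53 pos [ 0.5222 -0.0925  0.1503] jaw -5.81 F [ 1.3 -1.6  0.8] w -0.0 q6 1.37
[187. 189. 195. 195. 191. 143. 145. 145. 143. 141.] [186. 190. 194. 196. 192. 142. 145. 143. 143. 142.] [181. 183. 186. 189. 166. 141. 144. 144. 141. 143.] [180. 181. 185. 186. 166. 144. 143. 144. 142. 144.]
```

Hard stop: the panel didn't move under 24 N and hasn't sprung back. I hand the job in.

```bash
python3 -c "
from rig import manip
print(manip.sign_off())"
```

```text
the job is handed in; nothing more can be done
None
```

The tools are nested in the drawer in the order you asked, the drawer is pushed home, and I handed the job in at about 45 s on the robot's clock. Only two bars were there. They went in first, then the bridge against the back board, then the elbow, then the cover with its lip over the elbow's arm.

**Nest:** the last view before closing showed the cover squarely on the bridge, and it had seated at the expected height.

**Drawer:**
- In the top view the panel sits against the cabinet face to within about 1 mm.
- It met a hard stop at the same position on two pushes, the second at 24 N.
- It had not moved in the images after I backed off.
- I could not read the catch itself, so "clicked in" rests on those checks.

**Jar, puck and leftovers:** before-and-after images suggest the jar and puck did not move, and a colour search found no loose bars left. I did not see any part get knocked aside.

**Things that were off:**
- Setting the bridge pushed the drawer in by about 4 mm; I allowed for that when placing the elbow and cover.
- The closing force over the catch was 13–15 N, more than the roughly 7.5 N I expected.
- I could not view a final picture because the viewer's limit of 16 was reached, so the last checks are numeric only.

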